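Pack sample boxes in the clamping cradle and latch it

ROBOT

A 6-joint arm with a two-finger parallel gripper is mounted at the origin on a cart in front of the work surface, level with it; the furniture and walls round the work are solid. World frame = base frame: x ahead of the robot, y to its left, z up, the work surface at z = 0. Lengths are in m, angles in rad, forces in N, time in s.
With the tool pointing down it reaches from about 0.375 to 0.9 m from the base axis. Payload 3.1 kg.
Tool frame: the origin (TCP) lies at the very end of the fingers, on their centre line; the grasp point (between the pads) lies 19 mm behind it (manip.pinch_z is the distance from the TCP to the grasp point, in m); z points along the fingers, y is the line along which they close (so a half turn about z gives the same grasp; the last joint's range is limited). The gripper opens to 85 mm and grips with 20 to 120 N. Pads are 22 mm wide; open, the fingers measure 114 mm over their backs; the gripper's body (76 mm by 85 mm) begins 54 mm behind the grasp point. The pads swing forward as they close: fully open they stand 13 mm farther back than shut.
Start: joints at [-1.51, 0.527, 1.433, -0, 1.181, -0.178], TCP at [0.148, -0.607, 0.231] pointing down, gripper open.
Joint ranges: [-3.08, 3.08], [-0.75, 2.2], [0.22, 2.44], [-1.43, 4.57], [0, 2.65], [-2.85, 2.85]. Speed limits (rad/s): [2.79, 2.79, 3.14, 3.14, 3.14, 3.14].

INTERFACE

Orientations are given as a unit quaternion [x, y, z, w].
In Python, from station import manip gives the robot as it stands.
- The arm moves only by the tool servo_tool, never from a script. Its argument "commands" is one flat list of numbers, 7 for each row, row after row: the shift along the tool's x, y, z each as a share of 500 mm, from -1 to 1, then the turn, a rotation vector about the tool's x, y, z each as a share of 360 degrees, from -1 to 1, then the opening, from -1 (shut) to 1 (fully open). In form: [dx, dy, dz, rx, ry, rz, claw, dx, dy, dz, rx, ry, rz, claw, ...]. A call has 1 to 12 rows; each row shifts and turns the commanded pose from where the row before left it, along the tool's axes as they then stand; what a row does not reach is not made up. A row lasts 1/12 s, in which the tool goes at most 41.7 mm and 7.16 degrees, less where a joint would pass 70% of its speed; a pose out of reach is approached as far as the arm can. A call with a number of a shift or a turn outside -1 to 1 is refused whole. A call with a gripper value outside its range is refused whole. The fingers move at their own pace and stop on an object; "force" is the grip in N (left out, the last holds). Time passes only in rows, so rows that do not move let the fingers close. It gives the time, the measured TCP pose, the force, the opening and the grip force at its end, in the units of the state.
- manip.sense(): the state, without advancing time (a new reading comes with each control period).
- manip.snapshot(name): name is "scene" or "top" or "wrist"; returns a dict with "img" (420x560x3 uint8, red, green, blue), "mtx" (3x3 intrinsics, pixels), "world_to_cam" (4x4, takes a point from world to camera coordinates). Camera axes: x right, y up, looking along -z (the intrinsics and any distortion apply to the point x, -y, -z); pixel columns grow to the right and rows downward; lengths in m; the calibration is good to about 2 mm. A picture is of the moment at which its call begins. There is no depth.
- manip.sign_off(): hands the job in; it is judged then, once.
Trained networks look in a picture, given as the dict that the camera call returned (one of the last four; its "shot" number tells which), for a name from the list of things; names that differ only in an ending like _2 or _b are one class to them, and where a whole thing is asked for, a point or a joint stands for the part that bears it (a point fixed in the world has none). Each returns a list of dicts, best first, with "conf" (0 to 1); they miss things now and then, are a little off and sometimes report something else, mostly with a low value. They report only what shows in the picture. A call takes as long as a camera call.
- manip.look_for(picture, query): "box" ([left, top, width, height] in pixels, round what is visible of it).
- manip.silhouettes(picture, query): "pixels" (420x560 bool, what is visible of it) and "box" ([left, top, width, height] in pixels, round what is visible of it).
The state is a dict: "t": time; "q": joint angles; "qd": joint speeds; "tau": joint torques, N m; "tcp_pos": TCP position; "tool_rot": TCP orientation; "force": force on the tool from outside, world axes, zero at the start; "ft_torque": the same for the moment, N m; "finger_gap": opening from 0.0 (shut) to 1.0 (fully open); "gripper_force": force on a finger pad.
Only numpy, scipy, OpenCV 4.12 (cv2) and the standard library are available. Lean on these libraries where they do the work, as an engineer would, in place of code of your own. Each camera call takes 0.05 s, during which the arm holds its last target. There are 200 camera calls.

TASK

Pack the sample boxes for transport: stack every sample box you find, squarely one on another, in the pocket of the clamping cradle between the backstop and the sliding jaw, and put the cover plate on top of the pile. Then hook the draw latch's wire loop over the keeper on the jaw and press the red lever down flat past centre, so that it stays down by itself and holds the jaw drawn in. Do not knock over the white microscope objective.

Things in the scene. Friction and masses are not known exactly. Their poses are not given: they have to be found in the camera images.
- cradle: Clamping cradle, fixed: aluminium base plate 170 (x, from -80 to +90) x 192 (y) x 10 mm, origin on its underside, midway in y. At y = -62 mm the pocket, open at both y sides: blue backstop with its face at x = -27 mm, and blue sliding jaw with its face at x = +36 mm when open; both 56 mm wide, tops 60 mm above the table. At y = +62 mm the draw latch, which lies along x.
- pocket (a point): Centre of the pile on the pocket floor (10 mm above the table); its axes are those of the cradle. Boxes belong here, centred to 5 mm across (y); along x the open jaw leaves room from -1 to +9 mm, and the shut jaw pushes the pile to the centre. Sides parallel to the cradle's axes (any quarter turn).
- box_a: Sample box, 52 x 52 mm, 15 mm stacking height, 60 g, flat with a clear lid that does not open; origin at the centre of its underside. May be absent.
- box_b: Sample box like box_a, with dark base. May be absent.
- box_c: Sample box like box_a. May be absent.
- box_d: Sample box like box_a, with dark base. May be absent.
- cover: Cover plate, aluminium 52 x 52 x 6 mm with a black bar grip on top, 30 mm long along its x, 12 mm wide along its y, 18 mm high (top 24 mm above the underside); 80 g; origin at the centre of its underside. Goes on top of the pile, square with the cradle.
- lever (a joint): Red latch lever: 0 = flat (shut, pointing to cradle -x); grows as the free end rises and swings over to +x; 1.75 rad = thrown back, just past upright. Stays where left. The loop passes the keeper only with the lever beyond about 1.6. With the loop hooked, pressing it down takes about 4 N at its end; below about 0.15 it is past centre and stays down.
- lever_pivot (a point): Pivot axis (parallel to cradle y) of the lever, 28 mm above the table, at cradle x = +22, y = +62 mm. The lever is 18 mm wide, 5 mm thick and reaches 62 mm from the pivot.
- lever_tip (a point): Point on the upper face of the lever, 50 mm from its pivot, near its free end.
- loop (a joint): Wire loop, hinged on the lever 18 mm from the lever pivot and 4 mm below the lever's line when flat. Its elevation above level, toward cradle +x, is joint loop - joint lever. Friction holds it up while steep (over about 0.8); lower it drops by its weight. Hooked, it reads about 1.4 with the lever thrown back (sloping 0.31 rad down), about 0.07 with the lever flat.
- loop_bar (a point): Middle of the loop's cross bar (5 mm thick, 42 mm long along cradle y), 60 mm from the loop's hinge.
- loop_tab (a point): Middle of the red finger tab that sticks out 14 mm beyond the cross bar (16 mm wide, 4 mm thick); 10 mm from the bar's centre line.
- keeper (a point): Where the bar's centre bears when hooked: on the outer (+x) side of the keeper, a 16 mm wide steel plate on the jaw that leans outward, top 10 mm above this point; a ledge under it carries the bar. Moves with the jaw. With the lever thrown back the bar comes down about 6 mm beyond this point.
- jaw (a joint): Travel of the sliding jaw toward the backstop: 0 = open, about 0.0085 m drawn in by the shut latch (pocket then 54 mm). A spring of 5 to 10 N pushes it open.
- objective: White microscope objective, 27 mm wide, 47 mm high, standing on the table beyond the work; origin at the centre of its underside. Leave it standing.

How it is judged:
On the way, in this order (a step that is already met when the one before it is completed fails the run):
1. every sample box stands squarely in one pile in the cradle's pocket, the cover plate on top, at rest and let go (x of box_a in the frame of pocket between -0.006 and 0.01 m and y of box_a in the frame of pocket between -0.006 and 0.006 m and angle between each of box_a, box_b, box_c, box_d, cover's own z axis and vertical below 0.08 rad and z of each of box_a, box_b, box_c, box_d, cover in the frame of pocket below 0.075 m and (angle between the x axis of box_a and the x axis of cradle, either way round below 0.12 rad or angle between the x axis of box_a and the y axis of cradle, either way round below 0.12 rad) and x of box_b in the frame of pocket between -0.006 and 0.01 m and y of box_b in the frame of pocket between -0.006 and 0.006 m and (angle between the x axis of box_b and the x axis of cradle, either way round below 0.12 rad or angle between the x axis of box_b and the y axis of cradle, either way round below 0.12 rad) and x of box_c in the frame of pocket between -0.006 and 0.01 m and y of box_c in the frame of pocket between -0.006 and 0.006 m and (angle between the x axis of box_c and the x axis of cradle, either way round below 0.12 rad or angle between the x axis of box_c and the y axis of cradle, either way round below 0.12 rad) and x of box_d in the frame of pocket between -0.006 and 0.01 m and y of box_d in the frame of pocket between -0.006 and 0.006 m and (angle between the x axis of box_d and the x axis of cradle, either way round below 0.12 rad or angle between the x axis of box_d and the y axis of cradle, either way round below 0.12 rad) and x of cover in the frame of pocket between -0.006 and 0.01 m and y of cover in the frame of pocket between -0.006 and 0.006 m and (angle between the x axis of cover and the x axis of cradle, either way round below 0.12 rad or angle between the x axis of cover and the y axis of cradle, either way round below 0.12 rad) and z of cover in the frame of box_a above 0.01 m and z of cover in the frame of box_b above 0.01 m and z of cover in the frame of box_c above 0.01 m and z of cover in the frame of box_d above 0.01 m and linear speed of each of box_a, box_b, box_c, box_d, cover below 0.02 m/s and contact force between the fingers and cover below 0.1 N), for 0.2 s.
2. the loop's bar lies behind the keeper with the lever still up (x of loop_bar in the frame of keeper between -0.002 and 0.012 m and z of loop_bar in the frame of keeper between -0.004 and 0.006 m and value of joint lever above 0.8 rad), for 0.2 s.
3. the lever lies flat with the loop hooked and the jaw drawn in (x of loop_bar in the frame of keeper between -0.002 and 0.012 m and z of loop_bar in the frame of keeper between -0.004 and 0.006 m and value of joint lever below 0.1 rad and value of joint jaw above 0.006 m), for 0.2 s.
At the end, for the whole second after the job is handed in: Boxes and cover on top in one pile, each within 6 mm of the pocket centre both along and across the jaw travel, level and square within 0.08 and 0.12 rad, at rest; loop bar behind the keeper, lever below 0.1 rad, jaw drawn in over 6 mm; objective standing (all of step 3 and x of box_a in the frame of pocket between -0.006 and 0.006 m and y of box_a in the frame of pocket between -0.006 and 0.006 m and angle between each of box_a, box_b, box_c, box_d, cover's own z axis and vertical below 0.08 rad and z of each of box_a, box_b, box_c, box_d, cover in the frame of pocket below 0.075 m and (angle between the x axis of box_a and the x axis of cradle, either way round below 0.12 rad or angle between the x axis of box_a and the y axis of cradle, either way round below 0.12 rad) and x of box_b in the frame of pocket between -0.006 and 0.006 m and y of box_b in the frame of pocket between -0.006 and 0.006 m and (angle between the x axis of box_b and the x axis of cradle, either way round below 0.12 rad or angle between the x axis of box_b and the y axis of cradle, either way round below 0.12 rad) and x of box_c in the frame of pocket between -0.006 and 0.006 m and y of box_c in the frame of pocket between -0.006 and 0.006 m and (angle between the x axis of box_c and the x axis of cradle, either way round below 0.12 rad or angle between the x axis of box_c and the y axis of cradle, either way round below 0.12 rad) and x of box_d in the frame of pocket between -0.006 and 0.006 m and y of box_d in the frame of pocket between -0.006 and 0.006 m and (angle between the x axis of box_d and the x axis of cradle, either way round below 0.12 rad or angle between the x axis of box_d and the y axis of cradle, either way round below 0.12 rad) and x of cover in the frame of pocket between -0.006 and 0.006 m and y of cover in the frame of pocket between -0.006 and 0.006 m and (angle between the x axis of cover and the x axis of cradle, either way round below 0.12 rad or angle between the x axis of cover and the y axis of cradle, either way round below 0.12 rad) and z of cover in the frame of box_a above 0.01 m and z of cover in the frame of box_b above 0.01 m and z of cover in the frame of box_c above 0.01 m and z of cover in the frame of box_d above 0.01 m and linear speed of each of box_a, box_b, box_c, box_d, cover below 0.02 m/s and angle between objective's own z axis and vertical below 0.3 rad); the robot touches nothing.
It fails at once if the microscope objective is knocked over (angle between objective's own z axis and vertical above 0.6 rad).
Of box_a, box_b, box_c, box_d only 3 to 4 are there at a start; the rules pass over those that are not, and their reading is None.
At some moment in a run one of box_a, box_b, box_c, box_d may be knocked a few centimetres aside while the robot is not near it.
Once in a run the grip may slacken for a moment while it holds something.
It also fails if it takes over 210 s, if anything falls off the work surface, if the arm or the gripper's body presses on something with over 40 N, if the wrist force passes 120 N, or if a joint passes its speed limit or range.

## Working session

There is one attempt and no reset: what is moved stays moved. The work goes in short steps, Python scripts to look and compute and a tool call to move; the robot and the scene stay as the last step left them, time stands still between calls to the robot, and variables do not carry over. Pictures are saved under pics/ and viewed, at most 17 in all, crops included, and the job is handed in when it is done.

Besides the shell and the picture viewer there is one more tool, called after "Emit:" in YAML: its name, and indented under it one key for each argument. servo_tool: Moves the arm, as the interface text tells. Its arguments: {"type":"object","properties":{"commands":{"type":"array"},"force":{"type":"number"}},"required":["commands"]}

```bash
ls; mkdir -p pics; cat > h.py <<'E'
import numpy as np, cv2
from station import manip
from scipy.spatial.transform import Rotation as R
def snap(n,f=None):
    p=manip.snapshot(n)
    if f: cv2.imwrite('pics/'+f,p['img'][:,:,::-1])
    return p
def px2w(p,uv,z):
    K=np.array(p['mtx']);T=np.array(p['world_to_cam'])
    d=np.linalg.inv(K)@np.array([uv[0],uv[1],1.]); d=d*np.array([1,-1,-1])
    Rm=T[:3,:3]; c=-Rm.T@T[:3,3]; d=Rm.T@d
    return c+d*(z-c[2])/d[2]
def w2px(p,X):
    T=np.array(p['world_to_cam']);c=T[:3,:3]@np.array(X)+T[:3,3]; c=c*np.array([1,-1,-1])
    u=np.array(p['mtx'])@c; return u[:2]/u[2]
E
python3 - <<'E'
from h import *
s=manip.sense(); print(s)
a=snap('scene','s1.png'); b=snap('top','t1.png')
print([k for k in a],a['mtx'],b['mtx'])
for p in (a,b):
    T=np.array(p['world_to_cam']); print(-T[:3,:3].T@T[:3,3])
for q in ['box_a','box_b','cover','objective','cradle','lever','loop','jaw']:
    for o in manip.silhouettes(b,q):
        if o['conf']<.3: continue
        m=o['pixels']; ys,xs=np.nonzero(m)
        print(q,round(o['conf'],2),o['box'],cv2.minAreaRect(np.c_[xs,ys].astype(np.float32)), px2w(b,(xs.mean(),ys.mean()),0.01))
E
```

```text
pics
{'t': 0.0, 'q': array([-1.50952679e+00,  5.28463612e-01,  1.43390470e+00, -5.79974707e-06,
        1.18143545e+00, -1.78482517e-01]), 'qd': array([-1.43289976e-03, -2.51415227e-05, -1.77248247e-04, -5.05507198e-04,
       -5.96172656e-04, -8.33161899e-04]), 'tau': array([ 3.95854149e-04, -4.42354238e+01, -1.78024185e+01, -1.56103206e-04,
        8.48111522e-03,  2.81688187e-06]), 'tcp_pos': array([ 0.14840598, -0.60637547,  0.23033445]), 'tool_rot': array([ 9.92822730e-01,  1.19590150e-01,  6.20785402e-05, -1.10381278e-03]), 'force': array([-0.66530137,  0.40955077, -0.22003713]), 'ft_torque': array([-0.00306759, -0.00766147, -0.03629148]), 'gripper_force': 0.0, 'finger_gap': 0.9996341685171068}
['img', 'mtx', 'world_to_cam', 'shot'] [[450.18723503   0.         280.89637602]
 [  0.         450.18723503 211.95287273]
 [  0.           0.           1.        ]] [[422.16215894   0.         283.15863468]
 [  0.         422.16215894 214.7302584 ]
 [  0.           0.           1.        ]]
[-0.18546393  0.64917599  0.7737704 ]
[0.32799598 0.03607623 1.20546815]
box_a 0.84 [124.9, 227.4
[... 1877 characters left out ...]
] ((255.96636962890625, 239.22801208496094), (58.330345153808594, 68.59930419921875), 86.3086166381836) [0.48974321 0.08144727 0.01      ]
lever 0.59 [220.0, 228.1, 21.6, 9.9] ((231.57925415039062, 232.21340942382812), (11.153586387634277, 18.552499771118164), 83.6598129272461) [0.50785223 0.1502898  0.01      ]
loop 0.37 [222.7, 224.8, 14.7, 2.8] ((231.5, 228.5), (15.0, 3.0), -0.0) [0.51779051 0.15296923 0.01      ]
jaw 0.7 [223.5, 214.5, 61.8, 12.4] ((254.0, 218.5), (15.0, 64.0), 90.0) [0.55431229 0.07619972 0.01      ]
jaw 0.34 [222.1, 211.9, 67.4, 60.1] ((255.71636962890625, 239.60116577148438), (59.06572341918945, 67.97430419921875), 86.00909423828125) [0.48782022 0.08115995 0.01      ]
```

```bash
python3 - <<'E'
import cv2
a=cv2.imread('pics/t1.png')[170:300,100:450]; cv2.imwrite('pics/t1c.png',cv2.resize(a,None,fx=2.28,fy=2.28,interpolation=cv2.INTER_CUBIC))
E
```

```text
(no output)
```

View pics/t1c.png

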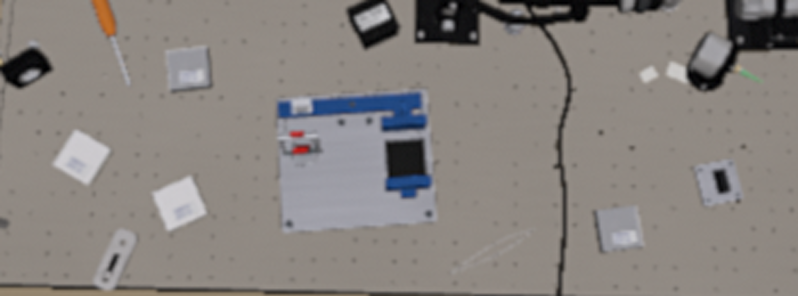

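View pics/s1.png

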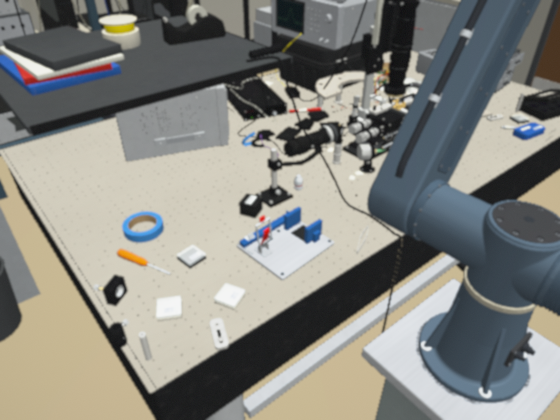

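The top crop shows the cradle centre-left, with the latch on its left and the pocket on its right. The boxes are at crop pixels (82,157), (180,203), (188,68) and (620,230), and the cover is at (720,182). The objective is probably the grey round at (513,25). The scene view agrees. Next I'll move the wrist camera over the right-hand items.

```bash
cat >> h.py <<'E'
def Rt(yaw):
    c,s=np.cos(yaw),np.sin(yaw); return np.array([[c,s,0],[s,-c,0],[0,0,-1.]])
def plan(segs,start=None):
    """segs: list of (pos,yaw,N)"""
    s=manip.sense()
    if start is None: P=np.array(s['tcp_pos']);A=R.from_quat(s['tool_rot']).as_matrix()
    else: P,A=np.array(start[0],float),Rt(start[1])
    for pos,yaw,N in segs:
        B=Rt(yaw); w=R.from_matrix(A.T@B).as_rotvec()
        N=max(N or 1,int(np.ceil(np.degrees(np.linalg.norm(w))/7.1)),int(np.ceil(np.linalg.norm(np.array(pos)-P)/.0405)))
        M=sum(R.from_rotvec(w*k/N).as_matrix() for k in range(N))
        v=np.linalg.solve(M,A.T@(np.array(pos)-P))
        print('N',N,np.round(np.r_[v/.5,w/N/(2*np.pi)],4).tolist()); P,A=np.array(pos,float),B
E
python3 - <<'E'
from h import *
plan([((.43,-.31,.25),0,0)])
E
```

```text
N 11 [0.0579, -0.047, -0.0034, -0.0, -0.0, 0.0035]
```

Emit:
servo_tool:
  commands: [0.0579,-0.047,-0.0034,0,0,0.0035,1,0.0579,-0.047,-0.0034,0,0,0.0035,1,0.0579,-0.047,-0.0034,0,0,0.0035,1,0.0579,-0.047,-0.0034,0,0,0.0035,1,0.0579,-0.047,-0.0034,0,0,0.0035,1,0.0579,-0.047,-0.0034,0,0,0.0035,1,0.0579,-0.047,-0.0034,0,0,0.0035,1,0.0579,-0.047,-0.0034,0,0,0.0035,1,0.0579,-0.047,-0.0034,0,0,0.0035,1,0.0579,-0.047,-0.0034,0,0,0.0035,1,0.0579,-0.047,-0.0034,0,0,0.0035,1,0,0,0,0,0,0,1]
  force: 40

```text
t: 1.5
tcp_pos: [0.4343, -0.306, 0.2507]
tool_rot: [1.0, 0.002, 0.002, -0.0]
force: [-1.2, 0.5, -0.2]
finger_gap: 1.001
gripper_force: 0.0
```

```bash
cat >> h.py <<'E'
def find(p,q,z,minc=.3,name=None):
    out=[]
    for o in manip.silhouettes(p,q):
        if o['conf']<minc: continue
        ys,xs=np.nonzero(o['pixels'])
        W=np.array([px2w(p,(x,y),z)[:2] for x,y in zip(xs[::max(1,len(xs)//3000)],ys[::max(1,len(xs)//3000)])])
        (c,sz,an)=cv2.minAreaRect((W*1000).astype(np.float32))
        an=(an+45)%90-45
        print(q,round(o['conf'],2),[round(x) for x in o['box']],'c',np.round(c,1),'sz',np.round(sz,1),'yaw',round(float(np.radians(an)),3)); out.append((c,an))
    return out
E
python3 - <<'E'
from h import *
s=manip.sense(); print(s['t'],s['tcp_pos'],s['finger_gap'])
p=snap('wrist','w1.png'); T=np.array(p['world_to_cam']); print(-T[:3,:3].T@T[:3,3],T[:3,:3])
find(p,'box_a',.0075);find(p,'cover',.003)
E
```

```text
1.5 [ 0.4342821  -0.30595239  0.25070923] 1.0013716977165643
[ 0.49936375 -0.30629653  0.39405071] [[ 2.37601150e-03 -9.99996748e-01 -9.26524895e-04]
 [ 9.66655839e-01  2.53404565e-03 -2.56066530e-01]
 [ 2.56068045e-01 -2.87213679e-04  9.66658716e-01]]
box_a 0.74 [209, 176, 48, 47] c [ 411.1 -247.5] sz [54.5 54.7] yaw 0.145
cover 0.81 [306, 127, 48, 50] c [ 473.  -378.1] sz [52.7 53.6] yaw 0.216
```

View pics/w1.png

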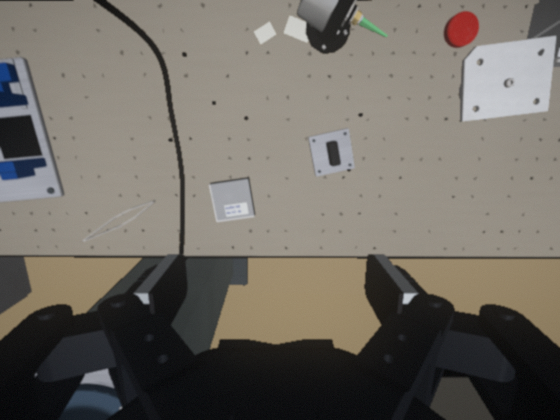

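The wrist view shows the box at pixel (232,200) and the cover at (332,152), with its grip bar roughly along world x. The measured sizes match the given ones. I'll take this box first.

```bash
python3 - <<'E'
from h import *
plan([((.411,-.2475,.07),.145,0),((.411,-.2475,.0),.145,4)])
plan([((.411,-.2475,.15),.145,5),((.43,.10,.27),.0,0)],((.411,-.2475,.0),.145))
E
```

```text
N 5 [-0.0062, -0.0255, 0.072, 0.0, 0.0, -0.0046]
N 4 [0.0, 0.0, 0.035, 0.0, 0.0, 0.0]
N 5 [0.0, 0.0, -0.06, 0.0, 0.0, 0.0]
N 10 [0.0093, -0.069, -0.024, 0.0, 0.0, 0.0023]
```

Emit:
servo_tool:
  commands: [-0.0062,-0.0255,0.072,0,0,-0.0046,1,-0.0062,-0.0255,0.072,0,0,-0.0046,1,-0.0062,-0.0255,0.072,0,0,-0.0046,1,-0.0062,-0.0255,0.072,0,0,-0.0046,1,-0.0062,-0.0255,0.072,0,0,-0.0046,1,0,0,0,0,0,0,1,0,0,0,0,0,0,1,0,0,0,0,0,0,1]

```text
t: 2.32
tcp_pos: [0.412, -0.25, 0.0713]
tool_rot: [0.998, 0.07, 0.001, 0.001]
force: [0.5, -1.4, 0.4]
finger_gap: 0.999
gripper_force: 0.0
```

```bash
python3 - <<'E'
from h import *
s=manip.sense(); print(s['tcp_pos'])
p=snap('wrist'); find(p,'box_a',.0075)
plan([((.411,-.2475,.0),.145,4)])
E
```

```text
[ 0.41203491 -0.24999364  0.07128558]
box_a 0.68 [235, 188, 76, 76] c [ 410.4 -248. ] sz [56.7 53.2] yaw 0.156
N 4 [-0.0008, -0.0017, 0.0361, 0.0002, -0.0002, -0.0002]
```

Emit:
servo_tool:
  commands: [-0.0008,-0.001,0.036,0,0,0,1,-0.0008,-0.001,0.036,0,0,0,1,-0.0008,-0.001,0.036,0,0,0,1,-0.0008,-0.001,0.034,0,0,0,1,0,0,0,0,0,0,-1,0,0,0,0,0,0,-1,0,0,0,0,0,0,-1,0,0,0,0,0,0,-1,0,0,0,0,0,0,-1,0,0,0,0,0,0,-1]

```text
t: 3.25
tcp_pos: [0.4104, -0.2471, 0.0009]
tool_rot: [0.997, 0.071, 0.001, 0.002]
force: [-0.2, -1.2, 7.5]
finger_gap: 0.598
gripper_force: 42.6
```

Emit:
servo_tool:
  commands: [0,0,-0.06,0,0,0,-1,0,0,-0.06,0,0,0,-1,0,0,-0.06,0,0,0,-1,0,0,-0.06,0,0,0,-1,0,0,-0.06,0,0,0,-1,0,0,0,0,0,0,-1]

```text
t: 3.75
tcp_pos: [0.4119, -0.2481, 0.1548]
tool_rot: [0.997, 0.071, 0.004, 0.005]
force: [0.3, -0.5, -0.5]
finger_gap: 0.596
gripper_force: 42.4
```

Emit:
servo_tool:
  commands: [0.0093,-0.069,-0.024,0,0,0.0023,-1,0.0093,-0.069,-0.024,0,0,0.0023,-1,0.0093,-0.069,-0.024,0,0,0.0023,-1,0.0093,-0.069,-0.024,0,0,0.0023,-1,0.0093,-0.069,-0.024,0,0,0.0023,-1,0.0093,-0.069,-0.024,0,0,0.0023,-1,0.0093,-0.069,-0.024,0,0,0.0023,-1,0.0093,-0.069,-0.024,0,0,0.0023,-1,0.0093,-0.069,-0.024,0,0,0.0023,-1,0.0093,-0.069,-0.024,0,0,0.0023,-1,0,0,0,0,0,0,-1,0,0,0,0,0,0,-1]

```text
t: 4.75
tcp_pos: [0.4287, 0.103, 0.2695]
tool_rot: [1.0, 0.001, 0.001, 0.0]
force: [-0.8, -0.2, -0.5]
finger_gap: 0.599
gripper_force: 42.4
```

```bash
python3 - <<'E'
from h import *
s=manip.sense(); print(s['t'],s['tcp_pos'],s['finger_gap'],s['force'])
p=snap('wrist','w2.png')
find(p,'box_a',.0075);find(p,'cradle',.01);find(p,'lever',.028);find(p,'loop',.04);find(p,'jaw',.06);find(p,'objective',.0)
import pickle; pickle.dump(p,open('w2.pkl','wb'))
E
```

```text
4.75 [0.42867802 0.10303768 0.2695324 ] 0.5988002581788353 [-0.7851358  -0.23993024 -0.51868878]
box_a 0.75 [105, 152, 57, 49] c [429.6 296. ] sz [53.2 59.3] yaw 0.452
box_a 0.64 [10, 106, 55, 62] c [484.1 419.8] sz [61.8 58.3] yaw -0.481
box_a 0.64 [88, 11, 58, 58] c [600.6 296.8] sz [56.3 57.6] yaw 0.15
box_a 0.59 [217, 208, 116, 112] c [298. 103.] sz [174.5 162.2] yaw 0.001
cradle 0.85 [210, 55, 163, 146] c [490.5  80.9] sz [169.  210.5] yaw 0.094
lever 0.98 [213, 116, 48, 24] c [497.4 153. ] sz [24.2 58.8] yaw 0.12
loop 0.57 [211, 118, 49, 15] c [500.6 152.3] sz [16.8 56. ] yaw 0.111
jaw 0.74 [213, 63, 162, 43] c [539.7  84.3] sz [ 44.9 175.7] yaw 0.092
objective 0.67 [209, 52, 164, 149] c [491.1  79.4] sz [174.1 215. ] yaw 0.092
```

View pics/w2.png

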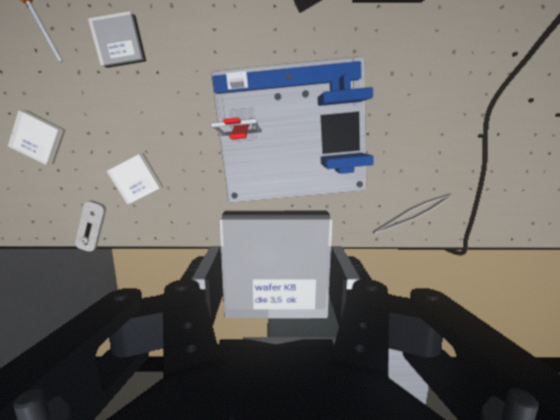

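The wrist view shows the box held square. The cradle spans pixels (213-372, 55-201), the pocket's black floor is at (340,132), and the latch is at (237,128). The other boxes are at (134,178), (35,137) and (116,40). Next I'll get the cradle pose from a zoomed crop.

```bash
python3 - <<'E'
import cv2
a=cv2.imread('pics/w2.png')[50:208,200:385]; cv2.imwrite('pics/w2c.png',cv2.resize(a,None,fx=3.7,fy=3.7,interpolation=cv2.INTER_CUBIC))
E
```

```text
(no output)
```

View pics/w2c.png

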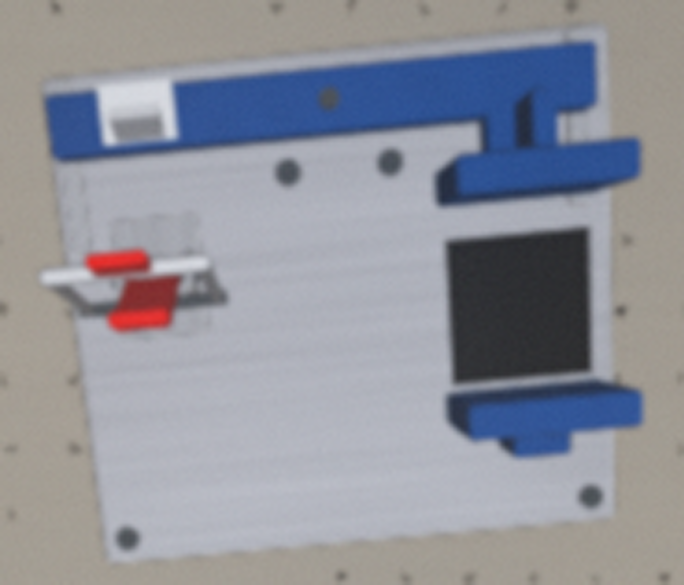

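```bash
python3 - <<'E'
from h import *
import pickle; p=pickle.load(open('w2.pkl','rb'))
f=lambda u,v,z:px2w(p,((u+.5)/3.7+200-.5,(v+.5)/3.7+50-.5),z)[:2]*1000
C=np.array([f(110,560,.01),f(614,514,.01),f(605,27,.01),f(45,80,.01)]); print(C)
L=np.array([[-80,96],[-80,-96],[90,-96],[90,96]])
m=C.mean(0);lm=L.mean(0); H=(L-lm).T@(C-m); U,S,V=np.linalg.svd(H); A=V.T@U.T; t=m-A@lm
print('yaw',np.arctan2(A[1,0],A[0,0]),'origin',t,'res',C-(L@A.T+t))
pk=np.array([f(447,241,.01),f(589,229,.01),f(590,370,.01),f(454,382,.01)]); print(pk, 'pad',pk.mean(0),'pocket',A@[0,-62]+t)
print('backstop top mid', A@[-27,-62]+t,[f(*u,.06) for u in [(470,410),(641,395)]])
print('blk',(A.T@(pk.mean(0)-t)))
E
```

```text
[[398.78383792 166.63707659]
 [416.63670715 -21.26424425]
 [581.34666083  -5.1470945 ]
 [564.7637458  182.17800839]]
yaw 0.09323795269249326 origin [485.40445548  80.13542196] res [[ 1.969782   -1.63313479]
 [ 1.94689054  1.63159046]
 [-2.6047591   1.92124377]
 [-1.31191344 -1.91969943]]
[[513.28074624  44.70867399]
 [517.34837914  -4.54139008]
 [469.16421707  -8.45685428]
 [464.83733079  40.2208398 ]] pad [491.15766831  17.98281736] pocket [491.17683653  18.40471957]
backstop top mid [464.2941113   15.89094072] [array([459.70948239,  42.54512677]), array([464.50446522, -11.35560859])]
blk [-5.83652909e-02 -6.24182851e+01]
```

```bash
python3 - <<'E'
from h import *
plan([((.495,.0185,.12),.093,0),((.495,.0185,.0125),.093,7)])
E
```

```text
N 5 [0.0254, 0.0336, 0.0594, 0.0, 0.0, -0.0031]
N 7 [0.0, 0.0, 0.0307, 0.0, 0.0, 0.0]
```

Emit:
servo_tool:
  commands: [0.0254,0.0336,0.0594,0,0,-0.0031,-1,0.0254,0.0336,0.0594,0,0,-0.0031,-1,0.0254,0.0336,0.0594,0,0,-0.0031,-1,0.0254,0.0336,0.0594,0,0,-0.0031,-1,0.0254,0.0336,0.0594,0,0,-0.0031,-1,0,0,0,0,0,0,-1,0,0,0,0,0,0,-1,0,0,0,0,0,0,-1,0,0,0,0,0,0,-1]

```text
t: 5.85
tcp_pos: [0.4954, 0.0202, 0.1219]
tool_rot: [0.999, 0.048, 0.001, 0.0]
force: [0.5, 0.2, -0.5]
finger_gap: 0.597
gripper_force: 42.4
```

```bash
python3 - <<'E'
from h import *
s=manip.sense(); print(s['t'],s['tcp_pos'],s['finger_gap'],s['force'])
plan([((.495,.0185,.0125),.093,8)])
p=snap('wrist','w3.png'); print(w2px(p,(.4912,.0182,.01)))
E
```

```text
5.85 [0.49538496 0.02017699 0.1218751 ] 0.5966337890521056 [ 0.53744206  0.24912524 -0.46581192]
N 8 [-0.0002, 0.0004, 0.0273, 0.0, -0.0, 0.0]
[276.78951074 211.26511855]
```

View pics/w3.png

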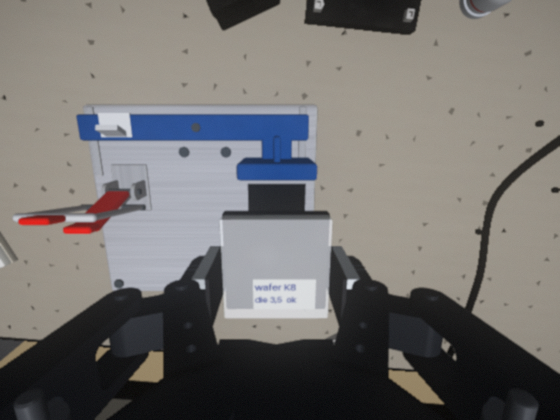

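The jaw (277,168) and the held box (277,265) are lined up. The objective is at the top right (485,5), clear of the work. Lowering now.

Emit:
servo_tool:
  commands: [-0.0002,0.0004,0.0273,0,0,0,-1,-0.0002,0.0004,0.0273,0,0,0,-1,-0.0002,0.0004,0.0273,0,0,0,-1,-0.0002,0.0004,0.0273,0,0,0,-1,-0.0002,0.0004,0.0273,0,0,0,-1,-0.0002,0.0004,0.0273,0,0,0,-1,-0.0002,0.0004,0.0273,0,0,0,-1,-0.0002,0.0004,0.0273,0,0,0,-1,0,0,0,0,0,0,-1,0,0,0,0,0,0,-1,0,0,0,0,0,0,-1,0,0,0,0,0,0,-1]

```text
t: 6.9
tcp_pos: [0.4954, 0.0184, 0.0126]
tool_rot: [0.999, 0.048, 0.001, 0.0]
force: [-0.0, -0.4, -1.1]
finger_gap: 0.594
gripper_force: 48.8
```

Now release, lift, and head towards the three left-hand boxes.

```bash
python3 - <<'E'
from h import *
plan([((.495,.0185,.12),.093,3),((.43,.20,.22),.2,0)])
E
```

```text
N 3 [-0.0001, -0.0, -0.0716, 0.0, -0.0001, 0.0002]
N 6 [-0.0132, -0.0629, -0.0333, 0.0, 0.0, -0.0028]
```

Emit:
servo_tool:
  commands: [0,0,0,0,0,0,0.7,0,0,0,0,0,0,0.7,0,0,0,0,0,0,0.7,0,0,-0.03,0,0,0,0.7,0,0,-0.07,0,0,0,0.7,0,0,-0.07,0,0,0,0.7,0,0,-0.07,0,0,0,1]

```text
t: 7.48
tcp_pos: [0.494, 0.0183, 0.1323]
tool_rot: [0.999, 0.048, -0.001, -0.0]
force: [0.3, -0.0, -1.0]
finger_gap: 0.965
gripper_force: 0.0
```

Emit:
servo_tool:
  commands: [-0.0132,-0.0629,-0.0333,0,0,-0.0028,1,-0.0132,-0.0629,-0.0333,0,0,-0.0028,1,-0.0132,-0.0629,-0.0333,0,0,-0.0028,1,-0.0132,-0.0629,-0.0333,0,0,-0.0028,1,-0.0132,-0.0629,-0.0333,0,0,-0.0028,1,-0.0132,-0.0629,-0.0333,0,0,-0.0028,1,0,0,0,0,0,0,1,0,0,0,0,0,0,1]

```text
t: 8.15
tcp_pos: [0.429, 0.2008, 0.2322]
tool_rot: [0.995, 0.102, 0.001, 0.0]
force: [0.1, -0.6, -0.0]
finger_gap: 1.005
gripper_force: 0.0
```

```bash
cat >> h.py <<'E'
O=np.array([.4854,.0801]);CY=.093
def cr(x,y): # cradle mm -> world m
    c,s=np.cos(CY),np.sin(CY); return O+np.array([c*x-s*y,s*x+c*y])/1000
def tocr(w):
    c,s=np.cos(CY),np.sin(CY); d=np.array(w)[:2]-O*1000; return np.array([c*d[0]+s*d[1],-s*d[0]+c*d[1]])
E
python3 - <<'E'
from h import *
s=manip.sense(); print(s['t'],s['tcp_pos'],s['finger_gap'],s['force'])
p=snap('wrist')
r=find(p,'box_a',.0075)
for o in r: print(tocr(o[0]))
E
```

```text
8.15 [0.42896201 0.20084162 0.23220155] 1.0050294189449085 [ 0.07036991 -0.62888146 -0.03336212]
box_a 0.95 [67, 65, 68, 70] c [484.3 419.7] sz [59.1 56.1] yaw -0.49
box_a 0.95 [409, 139, 60, 46] c [496.2  11.3] sz [54.1 61.5] yaw 0.1
box_a 0.86 [196, 0, 53, 45] c [594.  295.6] sz [43.1 54.3] yaw 0.151
box_a 0.67 [172, 142, 56, 53] c [428.9 295.6] sz [54.  56.1] yaw 0.46
[ 30.43776762 338.21252482]
[  4.31420565 -69.50460667]
[128.15010463 204.47670702]
[-36.26667022 219.79827868]
```

```bash
python3 - <<'E'
from h import *
plan([((.429,.2958,.10),2.03,0)])
plan([((.429,.2958,.002),2.03,5)],((.429,.2958,.10),2.03))
E
```

```text
N 15 [0.0129, -0.0074, 0.0174, -0.0, 0.0, -0.0194]
N 5 [0.0, 0.0, 0.0392, 0.0, 0.0, 0.0]
```

Emit:
servo_tool:
  commands: [0.0129,-0.0074,0.0174,0,0,-0.0194,1,0.0129,-0.0074,0.0174,0,0,-0.0194,1,0.0129,-0.0074,0.0174,0,0,-0.0194,1,0.0129,-0.0074,0.0174,0,0,-0.0194,1,0.0129,-0.0074,0.0174,0,0,-0.0194,1,0.0129,-0.0074,0.0174,0,0,-0.0194,1,0.0129,-0.0074,0.0174,0,0,-0.0194,1,0.0129,-0.0074,0.0174,0,0,-0.0194,1,0.0129,-0.0074,0.0174,0,0,-0.0194,1,0.0129,-0.0074,0.0174,0,0,-0.0194,1,0.0129,-0.0074,0.0174,0,0,-0.0194,1,0.0129,-0.0074,0.0174,0,0,-0.0194,1]

```text
t: 9.25
tcp_pos: [0.4444, 0.2783, 0.1252]
tool_rot: [0.672, 0.74, -0.001, -0.0]
force: [-0.4, -0.1, -0.3]
finger_gap: 0.996
gripper_force: 0.0
```

Emit:
servo_tool:
  commands: [0.0129,-0.0074,0.0174,0,0,-0.0194,1,0.0129,-0.0074,0.0174,0,0,-0.0194,1,0.0129,-0.0074,0.0174,0,0,-0.0194,1,0,0,0,0,0,0,1,0,0,0,0,0,0,1]

```text
t: 9.67
tcp_pos: [0.4288, 0.2949, 0.0995]
tool_rot: [0.53, 0.848, -0.001, -0.001]
force: [0.9, -0.3, 0.0]
finger_gap: 1.002
gripper_force: 0.0
```

```bash
python3 - <<'E'
from h import *
s=manip.sense(); print(s['t'],s['tcp_pos'],s['q'])
p=snap('wrist')
r=find(p,'box_a',.0075)
plan([((.429,.2958,.002),2.03,5)])
E
```

```text
9.6667 [0.42883022 0.29487334 0.09954837] [ 3.87599151e-01  5.92667468e-01  1.80602776e+00 -4.18058445e-04
  7.45898620e-01 -6.60982844e-02]
box_a 0.96 [424, 257, 71, 59] c [599.9 303.2] sz [62.8 41.1] yaw 0.123
box_a 0.82 [368, 40, 99, 109] c [485.3 419.4] sz [57.6 55. ] yaw -0.494
box_a 0.79 [245, 180, 67, 66] c [429.8 294.2] sz [54.4 56.2] yaw 0.454
N 5 [0.0003, -0.0003, 0.0394, 0.0, 0.0, -0.0001]
```

Emit:
servo_tool:
  commands: [0,-0.0003,0.0394,0,0,0,1,0,0,0.0394,0,0,0,1,0,0,0.0394,0,0,0,1,0,0,0.0394,0,0,0,1,0,0,0.0374,0,0,0,1,0,0,0,0,0,0,-1,0,0,0,0,0,0,-1,0,0,0,0,0,0,-1,0,0,0,0,0,0,-1,0,0,0,0,0,0,-1,0,0,0,0,0,0,-1]

```text
t: 10.68
tcp_pos: [0.4297, 0.2965, 0.0044]
tool_rot: [0.528, 0.849, 0.001, 0.001]
force: [0.2, -0.8, 4.3]
finger_gap: 0.591
gripper_force: 42.6
```

Emit:
servo_tool:
  commands: [0,0,-0.06,0,0,0,-1,0,0,-0.06,0,0,0,-1,0,0,-0.06,0,0,0,-1,0,0,-0.06,0,0,0,-1,0,0,-0.06,0,0,0,-1,0,0,-0.06,0,0,0,-1]

```text
t: 11.18
tcp_pos: [0.4283, 0.296, 0.1851]
tool_rot: [0.528, 0.849, 0.0, 0.0]
force: [-0.3, 0.4, -1.7]
finger_gap: 0.594
gripper_force: 42.3
```

```bash
python3 - <<'E'
from h import *
s=manip.sense(); print(s['t'],s['tcp_pos'],s['finger_gap'],s['force'])
x,y=cr(4,-62); print(x,y)
plan([((x,y,.19),.093+np.pi,0),((x,y,.10),.093+np.pi,3)])
E
```

```text
11.1833 [0.42828936 0.29604244 0.18507673] 0.5940343418106555 [-0.34542269  0.42049157 -1.6889384 ]
0.49514040636858947 0.018739389802783564
N 10 [-0.0438, -0.0419, -0.001, 0.0, 0.0, -0.0192]
N 3 [0.0, 0.0, 0.06, 0.0, 0.0, 0.0]
```

Emit:
servo_tool:
  commands: [-0.0438,-0.0419,-0.001,0,0,-0.0192,-1,-0.0438,-0.0419,-0.001,0,0,-0.0192,-1,-0.0438,-0.0419,-0.001,0,0,-0.0192,-1,-0.0438,-0.0419,-0.001,0,0,-0.0192,-1,-0.0438,-0.0419,-0.001,0,0,-0.0192,-1,-0.0438,-0.0419,-0.001,0,0,-0.0192,-1,-0.0438,-0.0419,-0.001,0,0,-0.0192,-1,-0.0438,-0.0419,-0.001,0,0,-0.0192,-1,-0.0438,-0.0419,-0.001,0,0,-0.0192,-1,-0.0438,-0.0419,-0.001,0,0,-0.0192,-1,0,0,0,0,0,0,-1,0,0,0,0,0,0,-1]

```text
t: 12.18
tcp_pos: [0.495, 0.02, 0.1885]
tool_rot: [-0.039, 0.999, -0.0, 0.001]
force: [-0.4, -0.1, -1.4]
finger_gap: 0.593
gripper_force: 42.3
```

Emit:
servo_tool:
  commands: [0,0,0.06,0,0,0,-1,0,0,0.06,0,0,0,-1,0,0,0.06,0,0,0,-1,0,0,0,0,0,0,-1,0,0,0,0,0,0,-1]

```text
t: 12.6
tcp_pos: [0.4917, 0.0224, 0.0974]
tool_rot: [-0.041, 0.999, 0.001, -0.003]
force: [0.6, -0.9, -0.2]
finger_gap: 0.594
gripper_force: 42.3
```

```bash
python3 - <<'E'
from h import *
s=manip.sense(); print(s['t'],s['tcp_pos'],s['finger_gap'],s['force'])
x,y=cr(3.5,-62)
plan([((x,y,.0305),.093+np.pi,6)])
p=snap('wrist','w4.png'); 
E
```

```text
12.6 [0.49171666 0.02243353 0.09735045] 0.5944307854052981 [ 0.59204021 -0.93652672 -0.18492835]
N 6 [-0.0009, -0.0013, 0.0223, 0.0, -0.0001, -0.0003]
```

View pics/w4.png

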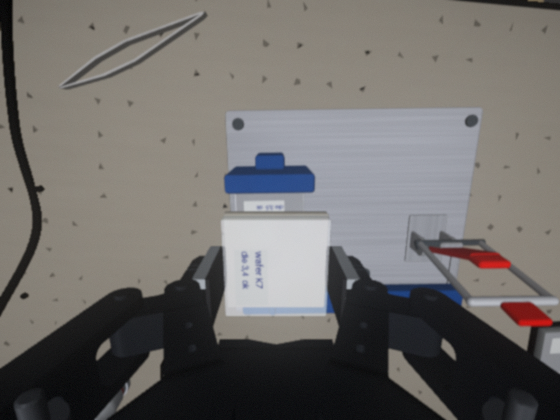

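Seen from the reversed view, the first box sits in the pocket at (266,203) under the backstop (270,180), and the held box is at (276,263). Lowering.

Emit:
servo_tool:
  commands: [-0.0009,-0.0013,0.0223,0,0,-0.0003,-1,-0.0009,-0.0013,0.0223,0,0,-0.0003,-1,-0.0009,-0.0013,0.0223,0,0,-0.0003,-1,-0.0009,-0.0013,0.0223,0,0,-0.0003,-1,-0.0009,-0.0013,0.0223,0,0,-0.0003,-1,-0.0009,-0.0013,0.0203,0,0,-0.0003,-1,0,0,0,0,0,0,-1,0,0,0,0,0,0,-1,0,0,0,0,0,0,-1]

```text
t: 13.4
tcp_pos: [0.4977, 0.0176, 0.0333]
tool_rot: [-0.046, 0.999, -0.0, 0.001]
force: [0.4, 0.1, -0.6]
finger_gap: 0.592
gripper_force: 42.3
```

```bash
python3 - <<'E'
from h import *
for i in range(3):
    s=manip.sense(); print(s['t'],s['tcp_pos'],tocr(s['tcp_pos']*1000),s['finger_gap'],s['force']); manip.snapshot('top')
E
```

```text
13.4 [0.49765388 0.01763965 0.03326838] [  6.40048561 -63.32840696] 0.5921342424283276 [ 0.42399838  0.08933034 -0.62153517]
13.45 [0.49765317 0.01762559 0.03327439] [  6.39846744 -63.34233974] 0.5918162888154325 [-0.07469366  0.22901666 -1.59085869]
13.5 [0.49755141 0.01760667 0.03314499] [  6.29538937 -63.35172151] 0.5944703910280499 [-0.08796929 -0.54045094 -0.46005107]
```

Emit:
servo_tool:
  commands: [0.003,0.0014,0,0,0,0,-1,0.0026,0.0013,0.002,0,0,0,-1,0,0,0.003,0,0,0,-1,0,0,0,0,0,0,-1,0,0,0,0,0,0,-1,0,0,0,0,0,0,0.7,0,0,0,0,0,0,0.7,0,0,0,0,0,0,0.7,0,0,-0.03,0,0,0,0.7,0,0,-0.06,0,0,0,0.7,0,0,-0.08,0,0,0,1,0,0,-0.08,0,0,0,1]

```text
t: 14.55
tcp_pos: [0.4931, 0.0188, 0.1554]
tool_rot: [-0.046, 0.999, 0.0, -0.001]
force: [0.9, -0.1, -0.7]
finger_gap: 1.002
gripper_force: 0.0
```

Emit:
servo_tool:
  commands: [0,0,-0.06,0,0,0,1,0,0,0,0,0,0,1,0,0,0,0,0,0,1,0,0,0,0,0,0,1]

```text
t: 14.88
tcp_pos: [0.4934, 0.0188, 0.1844]
tool_rot: [-0.046, 0.999, 0.0, -0.0]
force: [0.5, 0.9, -1.1]
finger_gap: 0.998
gripper_force: 0.0
```

```bash
python3 - <<'E'
from h import *
s=manip.sense(); print(s['t'],s['tcp_pos'],tocr(s['tcp_pos']*1000),s['finger_gap'],s['q'])
p=snap('wrist','w5.png'); 
for z in(.04,):
  for o in find(p,'box_a',z): print(tocr(o[0]))
t=snap('top')
for o in find(t,'box_a',.0075): print(tocr(o[0]))
g=.42
plan([((.4845,.4195,.19),-.49+np.pi,0),((.4845,.4195,.10),-.49+np.pi,4)])
E
```

```text
14.8833 [0.49341971 0.01880919 0.18436018] [  2.29322513 -61.77070414] 0.9983847257049996 [-1.88633286e-01  4.22088797e-01  1.80553374e+00 -2.88541181e-07
  9.14894873e-01 -1.85176777e+00]
box_a 0.95 [248, 172, 56, 51] c [493.4  18.4] sz [51.7 52.9] yaw 0.091
box_a 0.9 [472, 274, 56, 41] c [577.8 268.3] sz [45.5 59.1] yaw 0.17
[  2.22641501 -62.16426108]
[109.48555288 178.79605478]
box_a 0.65 [125, 225, 26, 25] c [485.5 417.6] sz [55.7 52.2] yaw -0.456
box_a 0.63 [175, 188, 14, 22] c [600.  295.8] sz [56.6 54.4] yaw 0.158
[ 31.49172907 336.0446103 ]
[134.16831473 204.13576799]
N 10 [0.0154, 0.0798, -0.0013, -0.0, -0.0001, 0.0093]
N 4 [0.0, 0.0, 0.045, 0.0, 0.0, 0.0]
```

Emit:
servo_tool:
  commands: [0.0154,0.0798,-0.0013,0,0,0.0093,1,0.0154,0.0798,-0.0013,0,0,0.0093,1,0.0154,0.0798,-0.0013,0,0,0.0093,1,0.0154,0.0798,-0.0013,0,0,0.0093,1,0.0154,0.0798,-0.0013,0,0,0.0093,1,0.0154,0.0798,-0.0013,0,0,0.0093,1,0.0154,0.0798,-0.0013,0,0,0.0093,1,0.0154,0.0798,-0.0013,0,0,0.0093,1,0.0154,0.0798,-0.0013,0,0,0.0093,1,0.0154,0.0798,-0.0013,0,0,0.0093,1,0,0,0,0,0,0,1,0,0,0,0,0,0,1]

```text
t: 16.08
tcp_pos: [0.4855, 0.4209, 0.1893]
tool_rot: [0.242, 0.97, -0.001, -0.001]
force: [-0.9, 0.4, -1.2]
finger_gap: 1.005
gripper_force: 0.0
```

Emit:
servo_tool:
  commands: [0,0,0.045,0,0,0,1,0,0,0.045,0,0,0,1,0,0,0.045,0,0,0,1,0,0,0.045,0,0,0,1,0,0,0,0,0,0,1,0,0,0,0,0,0,1,0,0,0,0,0,0,1]

```text
t: 16.67
tcp_pos: [0.4865, 0.4186, 0.1019]
tool_rot: [0.244, 0.97, -0.0, 0.0]
force: [0.3, 0.3, -0.3]
finger_gap: 0.999
gripper_force: 0.0
```

```bash
python3 - <<'E'
from h import *
s=manip.sense(); print(s['t'],s['tcp_pos'],s['finger_gap'],s['q'])
p=snap('wrist')
r=find(p,'box_a',.0075)
c=min((o[0] for o in r),key=lambda c:np.hypot(c[0]-484,c[1]-419)); x,y=np.array(c)/1000
plan([((x,y,.003),-.49+np.pi,6)])
E
```

```text
16.6667 [0.48650495 0.41857538 0.10185157] 0.9987451083153747 [ 5.36716897e-01  7.07581335e-01  1.49131986e+00 -1.58479369e-04
  9.42589970e-01 -5.41226737e-01]
box_a 0.87 [242, 172, 66, 69] c [484.4 418.6] sz [53.2 54.7] yaw -0.494
box_a 0.76 [193, 335, 36, 20] c [573.1 302.6] sz [ 7.1 37.2] yaw 0.116
N 6 [0.0007, -0.0007, 0.0333, 0.0001, 0.0, -0.0001]
```

Emit:
servo_tool:
  commands: [0.0007,-0.0007,0.0333,0,0,0,1,0.0007,-0.0007,0.0333,0,0,0,1,0.0007,-0.0007,0.0333,0,0,0,1,0.0007,-0.0007,0.0333,0,0,0,1,0.0007,-0.0007,0.0333,0,0,0,1,0.0007,-0.0007,0.0333,0,0,0,1,0,0,0,0,0,0,-1,0,0,0,0,0,0,-1,0,0,0,0,0,0,-1,0,0,0,0,0,0,-1,0,0,0,0,0,0,-1,0,0,0,0,0,0,-1]

```text
t: 17.77
tcp_pos: [0.4845, 0.4192, 0.0033]
tool_rot: [0.243, 0.97, 0.001, 0.001]
force: [-0.1, 0.1, 7.1]
finger_gap: 0.593
gripper_force: 43.8
```

Emit:
servo_tool:
  commands: [0,0,-0.06,0,0,0,-1,0,0,-0.06,0,0,0,-1,0,0,-0.06,0,0,0,-1,0,0,-0.06,0,0,0,-1,0,0,-0.06,0,0,0,-1,0,0,-0.06,0,0,0,-1,0,0,0,0,0,0,-1,0,0,0,0,0,0,-1]

```text
t: 18.43
tcp_pos: [0.4842, 0.4191, 0.1839]
tool_rot: [0.243, 0.97, 0.002, 0.002]
force: [-0.7, -1.0, -0.8]
finger_gap: 0.595
gripper_force: 43.1
```

```bash
python3 - <<'E'
from h import *
s=manip.sense(); print(s['t'],s['tcp_pos'],s['finger_gap'],s['force'])
x,y=cr(3,-62); print(x,y)
plan([((x,y,.19),.093+np.pi,12),((x,y,.10),.093+np.pi,4)])
E
```

```text
18.4333 [0.48424751 0.41905099 0.18390229] 0.5954400188430844 [-0.73966053 -0.95291167 -0.84323972]
0.49414472775260454 0.01864652380432147
N 12 [-0.0167, -0.0656, -0.0011, 0.0, 0.0001, -0.0078]
N 4 [0.0, 0.0, 0.045, 0.0, 0.0, 0.0]
```

Emit:
servo_tool:
  commands: [-0.0167,-0.0656,-0.0011,0,0,-0.0078,-1,-0.0167,-0.0656,-0.0011,0,0,-0.0078,-1,-0.0167,-0.0656,-0.0011,0,0,-0.0078,-1,-0.0167,-0.0656,-0.0011,0,0,-0.0078,-1,-0.0167,-0.0656,-0.0011,0,0,-0.0078,-1,-0.0167,-0.0656,-0.0011,0,0,-0.0078,-1,-0.0167,-0.0656,-0.0011,0,0,-0.0078,-1,-0.0167,-0.0656,-0.0011,0,0,-0.0078,-1,-0.0167,-0.0656,-0.0011,0,0,-0.0078,-1,-0.0167,-0.0656,-0.0011,0,0,-0.0078,-1,-0.0167,-0.0656,-0.0011,0,0,-0.0078,-1,-0.0167,-0.0656,-0.0011,0,0,-0.0078,-1]

```text
t: 19.43
tcp_pos: [0.4921, 0.0169, 0.1864]
tool_rot: [-0.049, 0.999, 0.001, -0.002]
force: [0.7, 0.3, -0.8]
finger_gap: 0.593
gripper_force: 43.0
```

Emit:
servo_tool:
  commands: [0,0,0.045,0,0,0,-1,0,0,0.045,0,0,0,-1,0,0,0.045,0,0,0,-1,0,0,0.045,0,0,0,-1,0,0,0,0,0,0,-1,0,0,0,0,0,0,-1,0,0,0,0,0,0,-1,0,0,0,0,0,0,-1]

```text
t: 20.1
tcp_pos: [0.4946, 0.0182, 0.0988]
tool_rot: [-0.048, 0.999, -0.0, 0.001]
force: [-0.5, -0.7, -0.4]
finger_gap: 0.592
gripper_force: 43.0
```

```bash
python3 - <<'E'
from h import *
s=manip.sense(); print(s['t'],s['tcp_pos'],tocr(s['tcp_pos']*1000),s['finger_gap'],s['force'])
x,y=cr(3,-62)
plan([((x,y,.0445),.093+np.pi,6)])
p=snap('wrist','w6.png')
E
```

```text
20.1 [0.49461607 0.0182242  0.09884473] [  3.43008837 -62.46427024] 0.591744795777955 [-0.47715941 -0.6972409  -0.41437399]
N 6 [0.0002, 0.0002, 0.0181, -0.0, 0.0, 0.0001]
```

Emit:
servo_tool:
  commands: [0.0002,0.0002,0.0181,0,0,0,-1,0.0002,0.0002,0.0181,0,0,0,-1,0.0002,0.0002,0.0181,0,0,0,-1,0.0002,0.0002,0.0181,0,0,0,-1,0.0002,0.0002,0.0181,0,0,0,-1,0.0002,0.0002,0.0181,0,0,0,-1,0,0,0,0,0,0,-1,0,0,0,0,0,0,-1,0,0,0,0,0,0,-1,0,0,0,0,0,0,-1]

```text
t: 20.98
tcp_pos: [0.4932, 0.0188, 0.0432]
tool_rot: [-0.048, 0.999, 0.0, -0.0]
force: [0.1, -0.1, -0.8]
finger_gap: 0.592
gripper_force: 45.6
```

Emit:
servo_tool:
  commands: [0,0,0,0,0,0,0.7,0,0,0,0,0,0,0.7,0,0,0,0,0,0,0.7,0,0,-0.03,0,0,0,0.7,0,0,-0.06,0,0,0,0.7,0,0,-0.08,0,0,0,1,0,0,-0.08,0,0,0,1,0,0,-0.05,0,0,0,1,0,0,0,0,0,0,1,0,0,0,0,0,0,1,0,0,0,0,0,0,1]

```text
t: 21.9
tcp_pos: [0.4925, 0.0189, 0.1931]
tool_rot: [-0.048, 0.999, 0.0, -0.001]
force: [-0.3, -0.3, -0.4]
finger_gap: 1.0
gripper_force: 0.0
```

```bash
python3 - <<'E'
from h import *
s=manip.sense(); print(s['t'],s['tcp_pos'],tocr(s['tcp_pos']*1000),s['finger_gap'],s['q'])
p=snap('wrist'); 
for o in find(p,'box_a',.055): print(tocr(o[0]))
t=snap('top')
for o in find(t,'box_a',.0075): print(tocr(o[0]))
plan([((.600,.296,.19),.155+np.pi,0),((.6,.296,.10),.155+np.pi,4)])
plan([((.600,.296,.19),.155+np.pi/2,0),((.6,.296,.10),.155+np.pi/2,4)])
E
```

```text
21.9 [0.49248444 0.01888023 0.19312782] [  1.36859117 -61.61312089] 1.000341486289368 [-1.88834489e-01  4.07373008e-01  1.79861317e+00 -3.78749114e-05
  9.36895675e-01 -1.85576312e+00]
box_a 0.67 [469, 272, 48, 46] c [572.3 255.6] sz [45.5 53.4] yaw 0.172
box_a 0.56 [250, 170, 55, 56] c [491.1  18. ] sz [52.6 51.1] yaw 0.095
[102.83928778 166.68127248]
[ -0.08839536 -62.39788382]
box_a 0.62 [222, 218, 18, 6] c [553.  154.3] sz [22.  57.6] yaw 0.105
box_a 0.61 [223, 227, 11, 10] c [508.6 156.6] sz [26.6 26.1] yaw 0.354
box_a 0.6 [174, 189, 18, 22] c [601.1 294.9] sz [55.6 56.9] yaw 0.141
[74.15597008 67.56854398]
[30.15186322 73.98501871]
[135.16802184 203.10549358]
N 8 [-0.0351, 0.0655, 0.0005, 0.0, -0.0001, -0.0012]
N 4 [0.0, 0.0, 0.045, 0.0, 0.0, 0.0]
N 13 [0.0115, 0.049, 0.0004, -0.0, -0.0, 0.0185]
N 4 [0.0, 0.0, 0.045, 0.0, 0.0, 0.0]
```

Emit:
servo_tool:
  commands: [-0.0351,0.0655,0,0,0,-0.0012,1,-0.0351,0.0655,0,0,0,-0.0012,1,-0.0351,0.0655,0,0,0,-0.0012,1,-0.0351,0.0655,0,0,0,-0.0012,1,-0.0351,0.0655,0,0,0,-0.0012,1,-0.0351,0.0655,0,0,0,-0.0012,1,-0.0351,0.0655,0,0,0,-0.0012,1,-0.0351,0.0655,0,0,0,-0.0012,1,0,0,0,0,0,0,1,0,0,0,0,0,0,1]

```text
t: 22.93
tcp_pos: [0.6001, 0.2976, 0.1916]
tool_rot: [-0.08, 0.997, -0.0, -0.001]
force: [-0.0, -1.3, -1.0]
finger_gap: 1.0
gripper_force: 0.0
```

Emit:
servo_tool:
  commands: [0,0,0.045,0,0,0,1,0,0,0.045,0,0,0,1,0,0,0.045,0,0,0,1,0,0,0.045,0,0,0,1,0,0,0,0,0,0,1,0,0,0,0,0,0,1,0,0,0,0,0,0,1]

```text
t: 23.52
tcp_pos: [0.6011, 0.2951, 0.1043]
tool_rot: [-0.078, 0.997, -0.0, 0.0]
force: [-0.5, 0.3, 0.2]
finger_gap: 0.999
gripper_force: 0.0
```

```bash
python3 - <<'E'
from h import *
s=manip.sense(); print(s['t'],s['tcp_pos'],s['finger_gap'],s['q'])
p=snap('wrist')
r=find(p,'box_a',.0075)
c=min((o[0] for o in r),key=lambda c:np.hypot(c[0]-600,c[1]-296)); x,y=np.array(c)/1000
plan([((x,y,.003),.15+np.pi,6)])
E
```

```text
23.5167 [0.60108735 0.29512959 0.10432415] 0.998719828030864 [ 2.89948104e-01  7.34972455e-01  1.41311936e+00 -1.68462603e-04
  9.93057108e-01 -1.43617425e+00]
box_a 0.84 [244, 176, 68, 68] c [601.2 296. ] sz [55.4 55.4] yaw 0.154
N 6 [0.0002, 0.0001, 0.0341, 0.0, 0.0001, 0.0002]
```

Emit:
servo_tool:
  commands: [0.0002,0.0001,0.0338,0,0,0.0002,1,0.0002,0.0001,0.0338,0,0,0.0002,1,0.0002,0.0001,0.0338,0,0,0.0002,1,0.0002,0.0001,0.0338,0,0,0.0002,1,0.0002,0.0001,0.0338,0,0,0,1,0.0002,0.0001,0.0338,0,0,0,1,0,0,0,0,0,0,-1,0,0,0,0,0,0,-1,0,0,0,0,0,0,-1,0,0,0,0,0,0,-1,0,0,0,0,0,0,-1,0,0,0,0,0,0,-1]

```text
t: 24.62
tcp_pos: [0.6014, 0.2966, 0.0043]
tool_rot: [-0.076, 0.997, 0.0, 0.002]
force: [0.5, 0.1, 6.2]
finger_gap: 0.591
gripper_force: 43.4
```

Emit:
servo_tool:
  commands: [0,0,-0.06,0,0,0,-1,0,0,-0.06,0,0,0,-1,0,0,-0.06,0,0,0,-1,0,0,-0.06,0,0,0,-1,0,0,-0.06,0,0,0,-1,0,0,-0.06,0,0,0,-1,0,0,0,0,0,0,-1,0,0,0,0,0,0,-1]

```text
t: 25.28
tcp_pos: [0.6011, 0.2965, 0.1849]
tool_rot: [-0.076, 0.997, 0.001, 0.002]
force: [-0.8, -0.0, -1.0]
finger_gap: 0.593
gripper_force: 42.8
```

```bash
python3 - <<'E'
from h import *
s=manip.sense(); print(s['t'],s['tcp_pos'],s['finger_gap'],s['force'])
x,y=cr(3,-62); print(x,y)
plan([((x,y,.19),.093+np.pi,10),((x,y,.10),.093+np.pi,4)])
E
```

```text
25.2833 [0.60113359 0.29649126 0.18489697] 0.5928395273652052 [-0.80517156 -0.02646389 -1.04982323]
0.49414472775260454 0.01864652380432147
N 10 [0.0282, -0.0525, -0.0011, 0.0, 0.0001, 0.0009]
N 4 [0.0, 0.0, 0.045, 0.0, 0.0, 0.0]
```

Emit:
servo_tool:
  commands: [0.0282,-0.0525,-0.0011,0,0,0.0009,-1,0.0282,-0.0525,-0.0011,0,0,0.0009,-1,0.0282,-0.0525,-0.0011,0,0,0.0009,-1,0.0282,-0.0525,-0.0011,0,0,0.0009,-1,0.0282,-0.0525,-0.0011,0,0,0.0009,-1,0.0282,-0.0525,-0.0011,0,0,0.0009,-1,0.0282,-0.0525,-0.0011,0,0,0.0009,-1,0.0282,-0.0525,-0.0011,0,0,0.0009,-1,0.0282,-0.0525,-0.0011,0,0,0.0009,-1,0.0282,-0.0525,-0.0011,0,0,0.0009,-1,0,0,0,0,0,0,-1,0,0,0,0,0,0,-1]

```text
t: 26.28
tcp_pos: [0.4915, 0.017, 0.1865]
tool_rot: [-0.046, 0.999, 0.001, -0.002]
force: [-1.0, 0.1, -1.0]
finger_gap: 0.592
gripper_force: 42.7
```

Emit:
servo_tool:
  commands: [0,0,0.045,0,0,0,-1,0,0,0.045,0,0,0,-1,0,0,0.045,0,0,0,-1,0,0,0.03,0,0,0,-1,0,0,0,0,0,0,-1,0,0,0,0,0,0,-1,0,0,0,0,0,0,-1,0,0,0,0,0,0,-1]

```text
t: 26.95
tcp_pos: [0.494, 0.0183, 0.1061]
tool_rot: [-0.048, 0.999, -0.0, 0.001]
force: [-0.1, 0.1, -0.3]
finger_gap: 0.594
gripper_force: 42.7
```

```bash
python3 - <<'E'
from h import *
s=manip.sense(); print(s['t'],s['tcp_pos'],tocr(s['tcp_pos']*1000),s['finger_gap'],s['force'])
x,y=cr(3,-62)
plan([((x,y,.0590),.093+np.pi,6)])
E
```

```text
26.95 [0.49396697 0.01829776 0.10607272] [  2.79062495 -62.33075365] 0.5938204659717308 [-0.06672513  0.07220879 -0.32440255]
N 6 [-0.0001, 0.0001, 0.0157, -0.0, 0.0001, 0.0001]
```

Emit:
servo_tool:
  commands: [-0.0001,0,0.0157,0,0,0,-1,-0.0001,0,0.0157,0,0,0,-1,-0.0001,0,0.0157,0,0,0,-1,-0.0001,0,0.0157,0,0,0,-1,-0.0001,0,0.0157,0,0,0,-1,0,0,0.0157,0,0,0,-1,0,0,0,0,0,0,-1,0,0,0,0,0,0,-1,0,0,0,0,0,0,-1]

```text
t: 27.7
tcp_pos: [0.4935, 0.018, 0.0581]
tool_rot: [-0.047, 0.999, -0.0, 0.0]
force: [-0.3, 0.0, 5.0]
finger_gap: 0.598
gripper_force: 47.4
```

```bash
python3 - <<'E'
from h import *
s=manip.sense(); print(s['t'],s['tcp_pos'],tocr(s['tcp_pos']*1000),s['finger_gap'],s['force'])
E
```

```text
27.7 [0.49349852 0.01795284 0.05805515] [  2.29216265 -62.63067577] 0.5975016194895972 [-0.26325782  0.02269696  5.0293941 ]
```

Emit:
servo_tool:
  commands: [0,0,0,0,0,0,0.7,0,0,0,0,0,0,0.7,0,0,0,0,0,0,0.7,0,0,-0.03,0,0,0,0.7,0,0,-0.06,0,0,0,0.7,0,0,-0.08,0,0,0,1,0,0,-0.08,0,0,0,1,0,0,-0.05,0,0,0,1,0,0,0,0,0,0,1,0,0,0,0,0,0,1,0,0,0,0,0,0,1]

```text
t: 28.62
tcp_pos: [0.4924, 0.0182, 0.2073]
tool_rot: [-0.047, 0.999, 0.0, -0.001]
force: [-0.1, 0.2, -0.0]
finger_gap: 0.999
gripper_force: 0.0
```

```bash
python3 - <<'E'
from h import *
s=manip.sense(); print(s['t'],s['tcp_pos'],tocr(s['tcp_pos']*1000),s['finger_gap'],s['q'])
p=snap('wrist','w7.png'); 
for o in find(p,'box_a',.07): print(tocr(o[0]))
t=snap('top'); print(find(t,'box_a',.07))
find(t,'cover',.003)
plan([((.473,-.378,.17),.216+np.pi,10)])
E
```

```text
28.6167 [0.49244907 0.0181786  0.20734093] [  1.26822026 -62.30843244] 0.9986908677840123 [-1.90310177e-01  3.85859915e-01  1.78333745e+00  1.53943386e-05
  9.74215220e-01 -1.85595079e+00]
box_a 0.9 [249, 168, 56, 58] c [490.8  17.4] sz [54.4 53. ] yaw 0.094
[ -0.40478445 -62.88576423]
box_a 0.6 [272, 230, 17, 11] c [494.   17.8] sz [53.7 11.3] yaw -0.151
[((493.98291015625, 17.778684616088867), -8.666877746582031)]
cover 0.78 [404, 238, 21, 21] c [ 472.8 -378.6] sz [51.1 51.7] yaw 0.216
cover 0.52 [224, 228, 9, 9] c [511.6 153.4] sz [25.2 17.2] yaw 0.319
N 10 [0.0157, -0.0778, 0.0073, 0.0, -0.0, -0.0019]
```

View pics/w7.png

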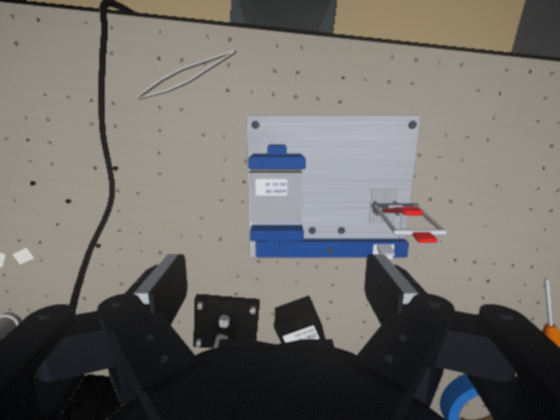

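The pile at (276,198) is square between the backstop and the jaw. Next, fetch the cover.

Emit:
servo_tool:
  commands: [0.0157,-0.0778,0.0073,0,0,-0.0019,1,0.0157,-0.0778,0.0073,0,0,-0.0019,1,0.0157,-0.0778,0.0073,0,0,-0.0019,1,0.0157,-0.0778,0.0073,0,0,-0.0019,1,0.0157,-0.0778,0.0073,0,0,-0.0019,1,0.0157,-0.0778,0.0073,0,0,-0.0019,1,0.0157,-0.0778,0.0073,0,0,-0.0019,1,0.0157,-0.0778,0.0073,0,0,-0.0019,1,0.0157,-0.0778,0.0073,0,0,-0.0019,1,0.0157,-0.0778,0.0073,0,0,-0.0019,1,0,0,0,0,0,0,-0.3,0,0,0,0,0,0,-0.3]

```text
t: 29.87
tcp_pos: [0.4726, -0.3803, 0.1701]
tool_rot: [-0.105, 0.994, 0.001, -0.0]
force: [-0.2, 0.6, 0.2]
finger_gap: 0.749
gripper_force: 0.0
```

Emit:
servo_tool:
  commands: [0,0,0.05,0,0,0,-0.3,0,0,0.05,0,0,0,-0.3,0,0,0.04,0,0,0,-0.3,0,0,0,0,0,0,-0.3,0,0,0,0,0,0,-0.3,0,0,0,0,0,0,-0.3]

```text
t: 30.37
tcp_pos: [0.4739, -0.3775, 0.1024]
tool_rot: [-0.107, 0.994, -0.0, 0.0]
force: [-0.1, -0.5, 0.3]
finger_gap: 0.349
gripper_force: 0.0
```

```bash
python3 - <<'E'
from h import *
s=manip.sense(); print(s['t'],s['tcp_pos'],s['finger_gap'],s['q'])
p=snap('wrist','w8.png')
r=find(p,'cover',.003)
x,y=np.array(r[0][0])/1000
plan([((x,y,.011),.216+np.pi,8)])
E
```

```text
30.3667 [ 0.47388515 -0.37753021  0.10238658] 0.3490378942002217 [-8.57011963e-01  6.68905551e-01  1.58784633e+00  1.57879863e-04
  8.84309611e-01 -2.64318814e+00]
cover 0.63 [243, 176, 66, 66] c [ 473.2 -377.5] sz [53.3 53.3] yaw 0.243
N 8 [0.0002, 0.0003, 0.0231, -0.0, 0.0, -0.0]
```

View pics/w8.png

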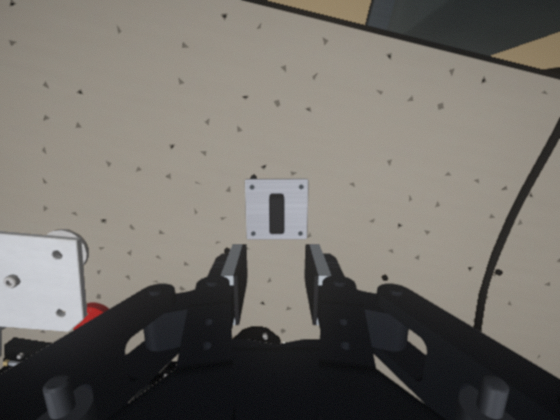

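The cover is centred at (277,209). Its bar at (277,213) runs vertically between the fingers, so the grasp is aligned.

Emit:
servo_tool:
  commands: [0.0002,0.0002,0.022,0,0,0,-0.3,0.0002,0.0002,0.022,0,0,0,-0.3,0.0002,0.0002,0.022,0,0,0,-0.3,0.0002,0.0002,0.022,0,0,0,-0.3,0.0002,0,0.022,0,0,0,-0.3,0.0002,0,0.022,0,0,0,-0.3,0,0,0.022,0,0,0,-0.3,0,0,0.019,0,0,0,-0.3,0,0,0,0,0,0,-1,0,0,0,0,0,0,-1,0,0,0,0,0,0,-1,0,0,0,0,0,0,-1]
  force: 60

```text
t: 31.47
tcp_pos: [0.473, -0.3782, 0.0157]
tool_rot: [-0.107, 0.994, -0.0, 0.0]
force: [0.3, 0.2, -0.1]
finger_gap: 0.114
gripper_force: 61.6
```

Emit:
servo_tool:
  commands: [0,0,0,0,0,0,-1,0,0,0,0,0,0,-1]

```text
t: 31.63
tcp_pos: [0.4729, -0.3781, 0.0158]
tool_rot: [-0.107, 0.994, -0.0, 0.0]
force: [0.4, 0.2, -0.6]
finger_gap: 0.116
gripper_force: 61.6
```

Emit:
servo_tool:
  commands: [0,0,-0.06,0,0,0,-1,0,0,-0.06,0,0,0,-1,0,0,-0.06,0,0,0,-1,0,0,-0.06,0,0,0,-1,0,0,-0.06,0,0,0,-1,0,0,-0.06,0,0,0,-1,0,0,0,0,0,0,-1,0,0,0,0,0,0,-1]

```text
t: 32.3
tcp_pos: [0.4735, -0.3788, 0.1978]
tool_rot: [-0.107, 0.994, -0.002, 0.002]
force: [-0.1, 0.3, -1.5]
finger_gap: 0.116
gripper_force: 61.7
```

```bash
python3 - <<'E'
from h import *
s=manip.sense(); print(s['t'],s['tcp_pos'],s['finger_gap'],s['force'])
x,y=cr(2,-62); print(x,y)
plan([((x,y,.2),.093+np.pi,12),((x,y,.12),.093+np.pi,4)])
E
```

```text
32.3 [ 0.47349613 -0.37876044  0.19778164] 0.11614845908357337 [-0.10379955  0.3484262  -1.53335934]
0.49314904913661967 0.01855365780585938
N 12 [-0.0137, 0.0649, -0.0005, -0.0001, 0.0, 0.0016]
N 4 [0.0, 0.0, 0.04, 0.0, 0.0, 0.0]
```

Emit:
servo_tool:
  commands: [-0.0137,0.0649,-0.0005,0,0,0.0016,-1,-0.0137,0.0649,-0.0005,0,0,0.0016,-1,-0.0137,0.0649,-0.0005,0,0,0.0016,-1,-0.0137,0.0649,-0.0005,0,0,0.0016,-1,-0.0137,0.0649,-0.0005,0,0,0.0016,-1,-0.0137,0.0649,-0.0005,0,0,0.0016,-1,-0.0137,0.0649,-0.0005,0,0,0.0016,-1,-0.0137,0.0649,-0.0005,0,0,0.0016,-1,-0.0137,0.0649,-0.0005,0,0,0.0016,-1,-0.0137,0.0649,-0.0005,0,0,0.0016,-1,-0.0137,0.0649,-0.0005,0,0,0.0016,-1,-0.0137,0.0649,-0.0005,0,0,0.0016,-1]

```text
t: 33.3
tcp_pos: [0.4906, 0.0213, 0.1967]
tool_rot: [-0.046, 0.999, 0.0, -0.002]
force: [0.0, 0.2, -0.5]
finger_gap: 0.119
gripper_force: 61.7
```

Emit:
servo_tool:
  commands: [0,0,0.04,0,0,0,-1,0,0,0.04,0,0,0,-1,0,0,0.04,0,0,0,-1,0,0,0.04,0,0,0,-1,0,0,0,0,0,0,-1,0,0,0,0,0,0,-1,0,0,0,0,0,0,-1,0,0,0,0,0,0,-1]

```text
t: 33.97
tcp_pos: [0.4927, 0.0193, 0.1189]
tool_rot: [-0.047, 0.999, -0.0, 0.001]
force: [-0.1, 0.5, 0.1]
finger_gap: 0.119
gripper_force: 61.6
```

```bash
python3 - <<'E'
from h import *
s=manip.sense(); print(s['t'],s['tcp_pos'],tocr(s['tcp_pos']*1000),s['finger_gap'],s['force'])
x,y=cr(2,-62)
plan([((x,y,.0868),.093+np.pi,5)])
p=snap('wrist')
for q in('cover','box_a'):
  for o in find(p,q,.12-.013 if q=='cover' else .06): print(tocr(o[0]))
E
```

```text
33.9667 [0.49273554 0.01927083 0.1189264 ] [  1.65487712 -61.24752526] 0.11877396015683286 [-0.13272815  0.53449582  0.073576  ]
N 5 [-0.0001, -0.0003, 0.0129, -0.0, 0.0, 0.0]
cover 0.66 [223, 205, 100, 95] c [495.1  18.8] sz [55.2 53.9] yaw 0.093
[  3.95431453 -61.94371284]
box_a 0.85 [236, 185, 79, 27] c [473.   15.2] sz [15.7 54.5] yaw 0.093
box_a 0.47 [234, 105, 294, 196] c [474.8  98.3] sz [137.6 218.5] yaw 0.059
[-18.4192228  -63.45237504]
[-8.84445064 19.09629058]
```

Emit:
servo_tool:
  commands: [0,-0.0005,0.0129,0,0,0,-1,0,-0.0005,0.0129,0,0,0,-1,0,-0.0003,0.0129,0,0,0,-1,0,0,0.0129,0,0,0,-1,0,0,0.0129,0,0,0,-1,0,0,0,0,0,0,-1,0,0,0,0,0,0,-1,0,0,0,0,0,0,-1]

```text
t: 34.78
tcp_pos: [0.492, 0.0188, 0.0855]
tool_rot: [-0.047, 0.999, 0.0, -0.0]
force: [-0.0, 0.8, -1.0]
finger_gap: 0.116
gripper_force: 61.6
```

```bash
python3 - <<'E'
from h import *
s=manip.sense(); print(s['t'],s['tcp_pos'],tocr(s['tcp_pos']*1000),s['finger_gap'],s['force'])
E
```

```text
34.7833 [0.49201488 0.018839   0.08552579] [  0.8972288  -61.61056899] 0.11620186125683443 [-0.03539338  0.76639821 -1.03403227]
```

Emit:
servo_tool:
  commands: [0,0,0.002,0,0,0,-1,0,0,0,0,0,0,-1,0,0,0,0,0,0,-0.4,0,0,0,0,0,0,-0.2,0,0,0,0,0,0,-0.2,0,0,-0.01,0,0,0,-0.2,0,0,-0.04,0,0,0,-0.2,0,0,-0.08,0,0,0,-0.2,0,0,-0.08,0,0,0,-0.2,0,0,-0.05,0,0,0,-0.2,0,0,0,0,0,0,-0.2,0,0,0,0,0,0,-0.2]

```text
t: 35.78
tcp_pos: [0.4931, 0.0187, 0.2168]
tool_rot: [-0.047, 0.999, -0.001, 0.002]
force: [-0.6, -0.6, -0.4]
finger_gap: 0.399
gripper_force: 0.0
```

```bash
python3 - <<'E'
from h import *
s=manip.sense(); print(s['t'],s['tcp_pos'],tocr(s['tcp_pos']*1000),s['finger_gap'],s['force'])
p=snap('wrist','w9.png')
for o in find(p,'cover',.073): print(tocr(o[0]))
for q in ('loop','lever'):
  for o in find(p,q,.08): print(tocr(o[0]))
E
```

```text
35.7833 [0.49313999 0.01866792 0.21684647] [  2.00158875 -61.88538544] 0.39920196578198164 [-0.56501428 -0.58275061 -0.37010109]
cover 0.74 [247, 111, 193, 140] c [476.7  85.8] sz [138.7 191.2] yaw 0.093
[-8.100825    6.44668269]
loop 0.56 [372, 203, 71, 34] c [499.8 144.6] sz [71.1 33.8] yaw -0.568
[20.34179366 62.91868381]
lever 0.98 [371, 199, 71, 41] c [498.6 143.7] sz [70.2 33.5] yaw -0.629
[19.04322358 62.13898054]
```

View pics/w9.png

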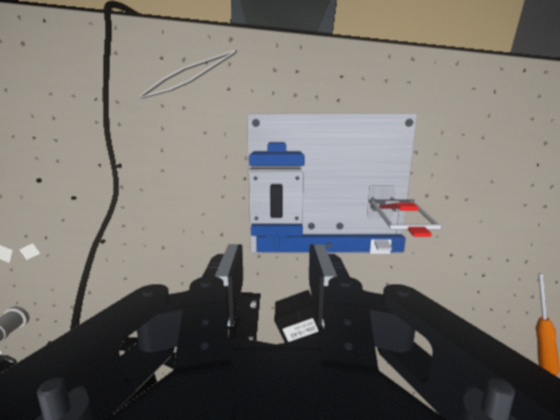

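The cover at (276,197) lies square on the pile. The latch is at (400,215), with the loop bar near (415,227). I'll measure the lever and loop in the y=62 plane.

```bash
cat >> h.py <<'E'
def pxplane(p,uv,y=62):
    "ray x cradle plane y -> cradle x, z (mm)"
    a=px2w(p,uv,.3);b=px2w(p,uv,0.)
    ya=tocr(a*1000)[1];yb=tocr(b*1000)[1]; t=(y-yb)/(ya-yb); w=(b+(a-b)*t)*1000
    return np.r_[tocr(w)[0],w[2]]
E
python3 - <<'E'
from h import *
import pickle
p=snap('wrist');pickle.dump(p,open('w10.pkl','wb')); 
a=p['img'][180:260,350:460,::-1]; cv2.imwrite('pics/w10c.png',cv2.resize(a,None,fx=7,fy=7,interpolation=cv2.INTER_CUBIC))
E
```

```text
(no output)
```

View pics/w10c.png

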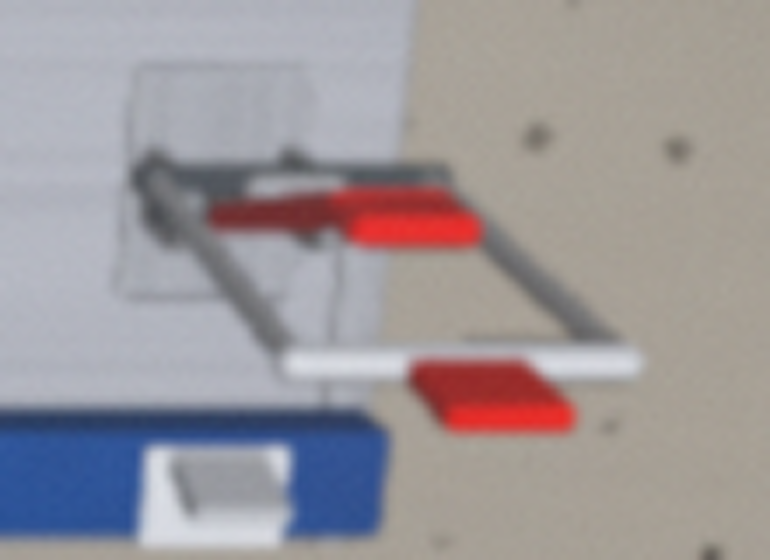

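The zoom shows the loop bar's middle at crop (462,361), the tab end at (510,415), the lever's free end at (415,230) and the keeper at (230,485).

```bash
python3 - <<'E'
from h import *
import pickle; p=pickle.load(open('w10.pkl','rb'))
f=lambda u,v:pxplane(p,((u+.5)/7+350-.5,(v+.5)/7+180-.5))
for n,u in dict(bar=(462,361),tab=(510,415),lev=(415,230),keep=(230,485),keeptop=(232,510)).items():
    x,z=f(*u); print(n,x,z)
# check pose fit of plate corners for consistency
for lever in (1.5,1.6,1.7,1.75):
    tx,tz=22-62*np.cos(lever),28+62*np.sin(lever)
    # hinge
    hx=22-18*np.cos(lever)-4*np.sin(lever)*1; hz=28+18*np.sin(lever)-4*np.cos(lever)
    print(lever,tx,tz,hx,hz)
E
```

```text
bar 20.789003437453964 107.64990648735014
tab 23.060599041614676 120.92965260147795
lev 8.325989892412824 90.68002893434797
keep 67.2385545334895 35.76352698792762
keeptop 70.87194307112632 37.66984157230904
1.5 17.61429349660242 89.84468916945139 16.73675042356513 45.67196095220217
1.6 23.810370382679906 89.97356338857333 18.527296989257177 46.10912294395225
1.7 29.988358646322528 89.48321824805305 20.35254165550957 46.36534456532653
1.75 33.05125545026851 89.00712870618409 21.272485214195108 46.424731266328834
```

```bash
python3 - <<'E'
from h import *
import pickle; p=pickle.load(open('w10.pkl','rb'))
for u in [(285,360),(640,362)]:
    print(tocr(px2w(p,((u[0]+.5)/7+350-.5,(u[1]+.5)/7+180-.5),.1076)*1000))
for u in [(350,230),(480,230)]:
    print(tocr(px2w(p,((u[0]+.5)/7+350-.5,(u[1]+.5)/7+180-.5),.0895)*1000))
x,y=cr(-16,62)
plan([((x,y,.20),.093+np.pi,4),((x,y,.072),.093+np.pi,6)])
E
```

```text
[20.65546972 39.65700836]
[20.95720609 84.52848582]
[ 8.64639413 53.89168801]
[ 8.65892854 71.20793459]
N 4 [0.008, 0.0617, 0.0068, 0.0, -0.0001, 0.0]
N 6 [0.0, 0.0, 0.0427, 0.0, 0.0, 0.0]
```

Emit:
servo_tool:
  commands: [0.008,0.0617,0.0068,0,0,0,-1,0.008,0.0617,0.0068,0,0,0,-1,0.008,0.0617,0.0068,0,0,0,-1,0.008,0.0617,0.0068,0,0,0,-1,0,0,0,0,0,0,-1,0,0,0,0,0,0,-1,0,0,0,0,0,0,-1,0,0,0,0,0,0,-1]

```text
t: 36.7
tcp_pos: [0.4651, 0.1393, 0.2009]
tool_rot: [-0.046, 0.999, -0.0, -0.0]
force: [0.6, 0.0, -0.3]
finger_gap: 0.002
gripper_force: 0.0
```

```bash
python3 - <<'E'
from h import *
s=manip.sense(); print(s['t'],s['tcp_pos'],tocr(s['tcp_pos']*1000),s['finger_gap'])
x,y=cr(-16,62);x2,y2=cr(8,62)
plan([((x,y,.072),.093+np.pi,7),((x2,y2,.072),.093+np.pi,6)])
p=snap('wrist')
for q in('loop','lever'): find(p,q,.08)
E
```

```text
36.7 [0.4650966  0.13933932 0.20092985] [-14.71433783  60.86882187] 0.0015209204965825679
N 7 [0.0004, 0.0003, 0.0368, -0.0, -0.0, -0.0]
N 6 [-0.008, 0.0, 0.0, 0.0, 0.0, 0.0]
loop 0.76 [251, 222, 55, 33] c [496.8 145.7] sz [32.9 49.8] yaw 0.047
loop 0.69 [38, 313, 37, 38] c [623.7 -74.1] sz [21.5 54.9] yaw 0.767
loop 0.45 [255, 221, 48, 34] c [495.8 145.6] sz [34.8 49.7] yaw 0.048
lever 0.76 [256, 219, 50, 36] c [496.3 145.3] sz [33.  49.6] yaw 0.072
```

Emit:
servo_tool:
  commands: [0.0004,0.0003,0.0368,0,0,0,-1,0.0004,0.0003,0.0368,0,0,0,-1,0.0004,0.0003,0.0368,0,0,0,-1,0.0004,0.0003,0.0368,0,0,0,-1,0.0004,0.0003,0.0368,0,0,0,-1,0.0004,0.0003,0.0368,0,0,0,-1,0.0004,0.0003,0.0368,0,0,0,-1,0,0,0,0,0,0,-1,0,0,0,0,0,0,-1]

```text
t: 37.6
tcp_pos: [0.463, 0.1405, 0.072]
tool_rot: [-0.046, 0.999, -0.0, -0.001]
force: [0.5, 0.6, -0.4]
finger_gap: 0.001
gripper_force: 0.0
```

Emit:
servo_tool:
  commands: [-0.008,0,0,0,0,0,-1,-0.008,0,0,0,0,0,-1,-0.008,0,0,0,0,0,-1,-0.008,0,0,0,0,0,-1,-0.008,0,0,0,0,0,-1,-0.008,0,0,0,0,0,-1,0,0,0,0,0,0,-1,0,0,0,0,0,0,-1]

```text
t: 38.27
tcp_pos: [0.4876, 0.1434, 0.0726]
tool_rot: [-0.047, 0.999, 0.0, 0.0]
force: [0.1, 0.2, -0.4]
finger_gap: -0.003
gripper_force: 0.0
```

```bash
python3 - <<'E'
from h import *
s=manip.sense(); print(s['t'],s['tcp_pos'],tocr(s['tcp_pos']*1000),s['force'])
x2,y2=cr(16,62)
plan([((x2,y2,.072),.093+np.pi,3)])
p=snap('wrist','w11.png'); t=snap('scene','s11.png')
for q in('loop','lever'): find(t,q,.08)
a=t['img'][190:290,210:350,::-1]; b=p['img'][150:350,180:420,::-1]
a=cv2.resize(a,(400,286),interpolation=2); b=cv2.resize(b,(343,286),interpolation=2); cv2.imwrite('pics/c11.png',np.hstack([a,b]))
E
```

```text
38.2667 [0.48761262 0.14337546 0.07258986] [ 8.07920064 62.79654812] [ 0.10333887  0.19828943 -0.44735139]
N 3 [-0.0053, -0.0005, 0.0004, -0.0, 0.0, 0.0]
lever 0.75 [253, 229, 17, 18] c [480.2 170.9] sz [63.4 43.6] yaw 0.001
lever 0.73 [294, 218, 24, 12] c [462.9  51.8] sz [60.7 36.5] yaw 0.741
lever 0.46 [290, 227, 15, 13] c [436.   95.9] sz [50.6 15.8] yaw 0.07
```

View pics/c11.png

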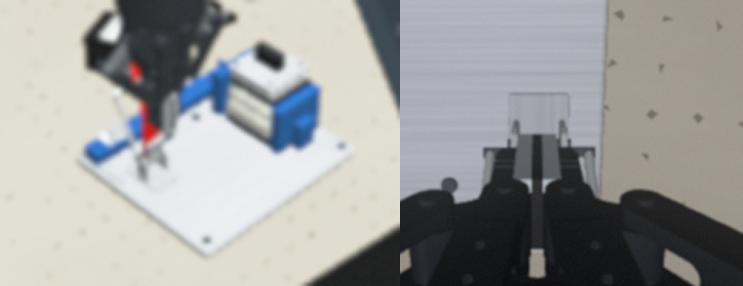

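In the scene crop the fingers are behind the red lever at (150,100) and pushing it back. The pile is intact. I'll keep pushing.

Emit:
servo_tool:
  commands: [-0.005,0,0.0005,0,0,0,-1,-0.005,0,0,0,0,0,-1,-0.005,0,0,0,0,0,-1,-0.003,0,0,0,0,0,-1,0,0,0,0,0,0,-1,0,0,0,0,0,0,-1]

```text
t: 38.97
tcp_pos: [0.4963, 0.1442, 0.0723]
tool_rot: [-0.047, 0.999, 0.0, 0.0]
force: [0.3, -0.3, 0.2]
finger_gap: 0.003
gripper_force: 0.0
```

```bash
python3 - <<'E'
from h import *
s=manip.sense(); print(s['t'],s['tcp_pos'],tocr(s['tcp_pos']*1000),s['force'])
E
```

```text
38.9667 [0.49634866 0.14415352 0.07225176] [16.84973647 62.75996186] [ 0.29614213 -0.33975799  0.22328575]
```

Emit:
servo_tool:
  commands: [-0.002,0,0,0,0,0,-1,-0.002,0,0,0,0,0,-1,0,0,0,0,0,0,-1,0,0,0,0,0,0,-1]

```text
t: 39.3
tcp_pos: [0.4977, 0.1443, 0.0722]
tool_rot: [-0.047, 0.999, -0.0, -0.0]
force: [-0.9, -0.9, -0.3]
finger_gap: -0.001
gripper_force: 0.4
```

Emit:
servo_tool:
  commands: [-0.002,0,0,0,0,0,-1,0,0,0,0,0,0,-1,0,0,0,0,0,0,-1]

```text
t: 39.55
tcp_pos: [0.4979, 0.1444, 0.0721]
tool_rot: [-0.047, 0.999, -0.0, -0.001]
force: [-2.9, -0.6, 2.1]
finger_gap: 0.001
gripper_force: 1.8
```

```bash
python3 - <<'E'
from h import *
x,y=cr(2,62);x2,y2=cr(0,-30)
plan([((x,y,.0725),.093+np.pi,3),((x,y,.19),.093+np.pi,4),((x2,y2,.21),.093+np.pi,4)])
E
```

```text
N 3 [0.0109, -0.0005, -0.0002, 0.0, -0.0001, 0.0]
N 4 [0.0, 0.0, -0.0588, 0.0, 0.0, 0.0]
N 4 [0.001, -0.046, -0.01, 0.0, 0.0, 0.0]
```

Emit:
servo_tool:
  commands: [0.0109,-0.0005,0,0,0,0,-1,0.0109,-0.0005,0,0,0,0,-1,0.0109,-0.0005,0,0,0,0,-1,0,0,-0.0588,0,0,0,-1,0,0,-0.0588,0,0,0,-1,0,0,-0.0588,0,0,0,-1,0,0,-0.0588,0,0,0,-1,0.001,-0.046,-0.01,0,0,0,-1,0.001,-0.046,-0.01,0,0,0,-1,0.001,-0.046,-0.01,0,0,0,-1,0.001,-0.046,-0.01,0,0,0,-1,0,0,0,0,0,0,-1]

```text
t: 40.55
tcp_pos: [0.4909, 0.0472, 0.211]
tool_rot: [-0.045, 0.999, -0.001, 0.002]
force: [0.3, -0.1, -0.3]
finger_gap: -0.002
gripper_force: 0.0
```

```bash
python3 - <<'E'
from h import *
import pickle
s=manip.sense(); print(s['t'],s['tcp_pos'],tocr(s['tcp_pos']*1000))
p=snap('wrist','w12.png');pickle.dump(p,open('w12.pkl','wb'))
for q in('loop','lever','jaw'): print([ (o['conf'],o['box']) for o in manip.look_for(p,q)])
u,v=w2px(p,np.r_[cr(45,62),.07]); u0,v0=int(u)-60,int(v)-50; print(u0,v0)
cv2.imwrite('pics/w12c.png',cv2.resize(p['img'][v0:v0+100,u0:u0+120,::-1],None,fx=6,fy=6,interpolation=2))
E
```

```text
40.55 [0.49091793 0.0471742  0.21098009] [  2.43639851 -33.29594164]
[(0.74, [343.6, 209.0, 60.8, 70.6])]
[(0.7, [345.0, 203.9, 63.0, 72.8])]
[(0.59, [225.3, 218.1, 160.4, 37.0])]
310 188
```

View pics/w12c.png

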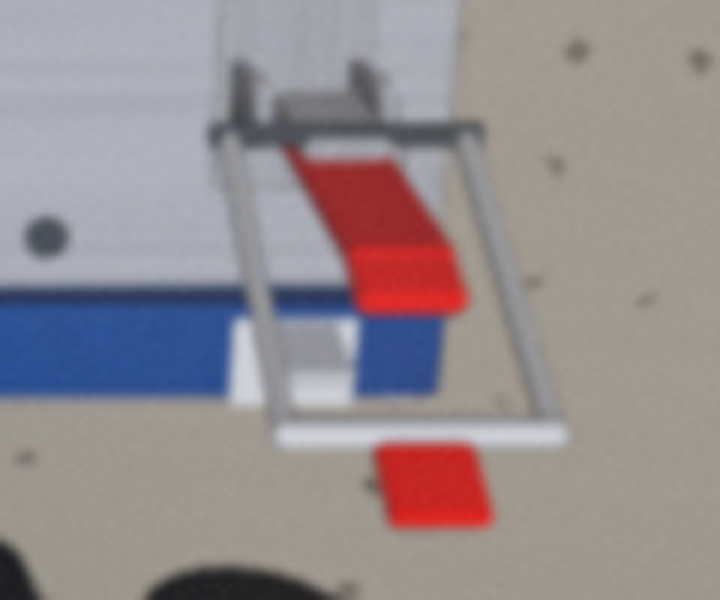

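The zoom shows the lever thrown back and the loop leaning over the keeper. The bar's middle is at crop (421,434), the tab at (435,487) and the lever end at (410,308).

```bash
python3 - <<'E'
from h import *
import pickle; p=pickle.load(open('w12.pkl','rb'))
f=lambda u,v:pxplane(p,((u+.5)/6+310-.5,(v+.5)/6+188-.5))
for n,u in dict(bar=(421,434),tabc=(435,487),tabend=(440,527),levend=(410,308)).items():
    x,z=f(*u); print(n,x,z, 'e about 1.75 hinge',np.arctan2(z-46.4,x-21.3),np.hypot(z-46.4,x-21.3))
E
```

```text
bar 53.973165568432435 100.85719842346305 e about 1.75 hinge 1.0303924013089176 63.506867411285725
tabc 59.092547219080764 108.49981424273442 e about 1.75 hinge 1.0240937299547366 72.69569144239959
tabend 63.913016031911 111.95834681603334 e about 1.75 hinge 0.9944201346768935 78.19057470429037
levend 37.00728545518985 91.21667066101591 e about 1.75 hinge 1.2336951722231762 47.48950184523716
```

```bash
python3 - <<'E'
from h import *
Y=.093+np.pi
W=lambda x,z:(np.r_[cr(x,62),z/1000],Y)
plan([(*W(26,205),4),(*W(26,107),4)])
E
```

```text
N 4 [-0.0126, 0.0457, 0.0023, 0.0, -0.0, 0.0]
N 4 [0.0, 0.0, 0.049, 0.0, 0.0, 0.0]
```

Emit:
servo_tool:
  commands: [-0.0126,0.0457,0.0023,0,0,0,-1,-0.0126,0.0457,0.0023,0,0,0,-1,-0.0126,0.0457,0.0023,0,0,0,-1,-0.0126,0.0457,0.0023,0,0,0,-1,0,0,0,0,0,0,-1,0,0,0,0,0,0,-1,0,0,0.048,0,0,0,-1,0,0,0.048,0,0,0,-1,0,0,0.048,0,0,0,-1,0,0,0.048,0,0,0,-1,0,0,0,0,0,0,-1,0,0,0,0,0,0,-1]

```text
t: 41.75
tcp_pos: [0.5048, 0.1432, 0.1084]
tool_rot: [-0.047, 0.999, -0.0, -0.002]
force: [0.0, 0.1, -0.1]
finger_gap: -0.002
gripper_force: 0.0
```

```bash
python3 - <<'E'
from h import *
s=manip.sense(); print(s['t'],s['tcp_pos'],tocr(s['tcp_pos']*1000),s['force'])
Y=.093+np.pi
W=lambda x,z:(np.r_[cr(x,62),z/1000],Y)
plan([(*W(43,106),3),(*W(52,100),2),(*W(60,93),2),(*W(67,84),2)])
E
```

```text
41.75 [0.50480901 0.14321714 0.10836655] [25.18657538 61.04195102] [ 0.03813001  0.05561701 -0.07548062]
N 3 [-0.0119, 0.0006, 0.0015, -0.0, -0.0002, 0.0]
N 2 [-0.009, -0.0, 0.006, 0.0, 0.0, 0.0]
N 2 [-0.008, 0.0, 0.007, 0.0, 0.0, 0.0]
N 2 [-0.007, 0.0, 0.009, 0.0, 0.0, 0.0]
```

Emit:
servo_tool:
  commands: [-0.0119,0.0006,0.0015,0,0,0,-1,-0.0119,0.0006,0.0015,0,0,0,-1,-0.0119,0.0006,0.0015,0,0,0,-1,-0.009,0,0.006,0,0,0,-1,-0.009,0,0.006,0,0,0,-1,-0.008,0,0.007,0,0,0,-1,-0.008,0,0.007,0,0,0,-1,-0.007,0,0.009,0,0,0,-1,-0.007,0,0.009,0,0,0,-1,0,0,0,0,0,0,-1,0,0,0,0,0,0,-1]

```text
t: 42.67
tcp_pos: [0.5473, 0.1485, 0.0844]
tool_rot: [-0.047, 0.999, -0.0, -0.001]
force: [-0.7, -0.5, -0.4]
finger_gap: 0.002
gripper_force: 0.0
```

```bash
python3 - <<'E'
from h import *
s=manip.sense(); print(s['t'],s['tcp_pos'],tocr(s['tcp_pos']*1000),s['force'])
Y=.093+np.pi
x,y=cr(55,30)
W=lambda x,z:(np.r_[cr(x,62),z/1000],Y)
plan([(*W(64,180),4),(np.r_[cr(0,-30),.21],Y,4)])
E
```

```text
42.6667 [0.54734832 0.14850582 0.08439346] [68.03319107 62.35731755] [-0.74330799 -0.53304391 -0.37035614]
N 4 [0.0021, -0.0002, -0.0478, 0.0, -0.0001, 0.0]
N 4 [0.032, -0.046, -0.015, 0.0, 0.0, 0.0]
```

Emit:
servo_tool:
  commands: [0.0021,0,-0.0478,0,0,0,-1,0.0021,0,-0.0478,0,0,0,-1,0.0021,0,-0.0478,0,0,0,-1,0.0021,0,-0.0478,0,0,0,-1,0.032,-0.046,-0.015,0,0,0,-1,0.032,-0.046,-0.015,0,0,0,-1,0.032,-0.046,-0.015,0,0,0,-1,0.032,-0.046,-0.015,0,0,0,-1,0,0,0,0,0,0,-1]

```text
t: 43.42
tcp_pos: [0.486, 0.0478, 0.2118]
tool_rot: [-0.045, 0.999, -0.001, -0.0]
force: [-0.6, 0.5, -0.7]
finger_gap: 0.002
gripper_force: 0.0
```

```bash
python3 - <<'E'
from h import *
import pickle
s=manip.sense(); print(s['t'],s['tcp_pos'],tocr(s['tcp_pos']*1000))
p=snap('wrist','w13.png');pickle.dump(p,open('w13.pkl','wb'))
u,v=w2px(p,np.r_[cr(45,62),.05]); u0,v0=int(u)-60,int(v)-50; print(u0,v0)
print('expected hooked bar',[(w2px(p,np.r_[cr(78.4,62+d),.0281])-[u0,v0])*6 for d in(-21,21)])
cv2.imwrite('pics/w13c.png',cv2.resize(p['img'][v0:v0+100,u0:u0+120,::-1],None,fx=6,fy=6,interpolation=2))
E
```

```text
43.4167 [0.48600258 0.04782912 0.21180471] [ -2.39688827 -32.18738907]
302 186
expected hooked bar [array([216.04087401, 426.02363605]), array([428.42657737, 425.53976363])]
```

View pics/w13c.png

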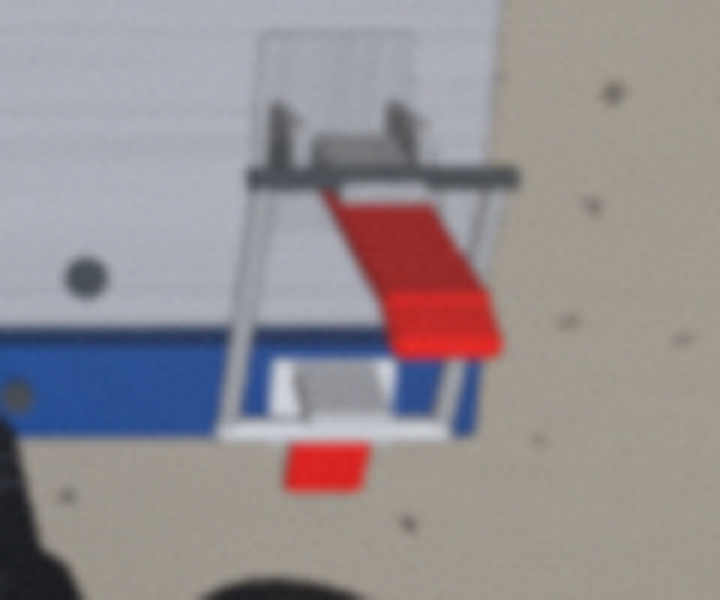

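The bar is at crop (333,431), beyond the keeper and within about 2 mm of where a hooked bar should be, so the loop has dropped into place. Now I'll plan the lever press.

```bash
cat >> h.py <<'E'
Y=.093+np.pi
def L(th,r=52,off=11,y=62):
    x=22-r*np.cos(th)+2.5*np.sin(th)+off; z=28+r*np.sin(th)+2.5*np.cos(th)
    return (np.r_[cr(x,y),z/1000],Y)
def W(x,z,y=62): return (np.r_[cr(x,y),z/1000],Y)
E
python3 - <<'E'
from h import *
plan([(*W(62,180),4),(*W(62,78),4)])
E
```

```text
N 4 [-0.0314, 0.0465, 0.0157, -0.0, 0.0, -0.0001]
N 4 [0.0, 0.0, 0.051, 0.0, 0.0, 0.0]
```

Emit:
servo_tool:
  commands: [-0.0314,0.0465,0.0157,0,0,0,-1,-0.0314,0.0465,0.0157,0,0,0,-1,-0.0314,0.0465,0.0157,0,0,0,-1,-0.0314,0.0465,0.0157,0,0,0,-1,0,0,0,0,0,0,-1,0,0,0,0,0,0,-1,0,0,0.05,0,0,0,-1,0,0,0.05,0,0,0,-1,0,0,0.05,0,0,0,-1,0,0,0.045,0,0,0,-1,0,0,0,0,0,0,-1,0,0,0,0,0,0,-1]

```text
t: 44.47
tcp_pos: [0.541, 0.1485, 0.0811]
tool_rot: [-0.046, 0.999, -0.0, -0.002]
force: [-0.3, 0.2, 0.6]
finger_gap: 0.003
gripper_force: 0.0
```

```bash
python3 - <<'E'
from h import *
s=manip.sense(); print(s['t'],s['tcp_pos'],tocr(s['tcp_pos']*1000),s['force'])
plan([(*L(1.75),3),(*L(1.5),2),(*L(1.25),2),(*L(1.0),2)])
E
```

```text
44.4667 [0.54100028 0.14849522 0.08109094] [61.71159933 62.93628036] [-0.3022843   0.21814008  0.62390165]
N 3 [0.0113, -0.0006, 0.0016, 0.0, -0.0002, 0.0]
N 2 [0.0129, 0.0, -0.0013, 0.0, 0.0, 0.0]
N 2 [0.0128, -0.0, 0.0019, 0.0, 0.0, 0.0]
N 2 [0.012, -0.0, 0.005, 0.0, 0.0, 0.0]
```

Emit:
servo_tool:
  commands: [0.0113,-0.0006,0.0016,0,0,0,-1,0.0113,-0.0006,0.0016,0,0,0,-1,0.0113,-0.0006,0.0016,0,0,0,-1,0.0129,0,-0.0013,0,0,0,-1,0.0129,0,-0.0013,0,0,0,-1,0.0128,0,0.0019,0,0,0,-1,0.0128,0,0.0019,0,0,0,-1,0.012,0,0.005,0,0,0,-1,0.012,0,0.005,0,0,0,-1,0,0,0,0,0,0,-1,0,0,0,0,0,0,-1]

```text
t: 45.38
tcp_pos: [0.4867, 0.143, 0.0733]
tool_rot: [-0.047, 0.999, -0.0, -0.001]
force: [-0.1, 0.5, 0.6]
finger_gap: 0.002
gripper_force: 0.3
```

```bash
python3 - <<'E'
from h import *
s=manip.sense(); print(s['t'],s['tcp_pos'],tocr(s['tcp_pos']*1000),s['force'])
plan([(*L(.8),2),(*L(.6),2),(*L(.4),2),(*L(.2),2),(*L(.0),2),(*L(-.04),1)])
E
```

```text
45.3833 [0.4867388  0.14298541 0.07325794] [ 7.17293249 62.48932831] [-0.10203349  0.47876406  0.59615331]
N 2 [0.0086, -0.0005, 0.0062, 0.0, -0.0002, 0.0001]
N 2 [0.0071, -0.0, 0.0076, 0.0, 0.0, 0.0]
N 2 [0.0054, 0.0, 0.0089, 0.0, 0.0, 0.0]
N 2 [0.0035, -0.0, 0.0098, 0.0, 0.0, 0.0]
N 2 [0.0015, -0.0, 0.0103, 0.0, 0.0, 0.0]
N 1 [0.0001, 0.0, 0.0042, 0.0, 0.0, 0.0]
```

Emit:
servo_tool:
  commands: [0.0086,-0.0005,0.0062,0,0,0,-1,0.0086,-0.0005,0.0062,0,0,0,-1,0.0071,0,0.0076,0,0,0,-1,0.0071,0,0.0076,0,0,0,-1,0.0054,0,0.0089,0,0,0,-1,0.0054,0,0.0089,0,0,0,-1,0,0,0,0,0,0,-1,0,0,0,0,0,0,-1]

```text
t: 46.05
tcp_pos: [0.4657, 0.1404, 0.0503]
tool_rot: [-0.047, 0.999, -0.0, -0.001]
force: [0.1, 0.7, 1.0]
finger_gap: -0.003
gripper_force: 0.0
```

Emit:
servo_tool:
  commands: [0.0035,0,0.0098,0,0,0,-1,0.0035,0,0.0098,0,0,0,-1,0.0015,0,0.0103,0,0,0,-1,0.0015,0,0.0103,0,0,0,-1,0,0,0.004,0,0,0,-1,0,0,0,0,0,0,-1,0,0,0,0,0,0,-1]

```text
t: 46.63
tcp_pos: [0.4618, 0.1401, 0.0314]
tool_rot: [-0.047, 0.999, -0.0, 0.001]
force: [-4.3, -1.5, 28.5]
finger_gap: -0.003
gripper_force: 14.2
```

```bash
python3 - <<'E'
from h import *
s=manip.sense(); print(s['t'],s['tcp_pos'],tocr(s['tcp_pos']*1000),s['force'])
E
```

```text
46.6333 [0.46183133 0.14006838 0.03136188] [-17.89779711  61.89796103] [-4.33216997 -1.46103652 28.54580944]
```

```bash
python3 - <<'E'
from h import *
plan([(*W(-18,190),5),(np.r_[cr(-5,-20),.26],Y,4)])
E
```

```text
N 5 [-0.0, 0.0, -0.0635, -0.0, 0.0, 0.0]
N 4 [-0.0065, -0.041, -0.035, 0.0, 0.0, 0.0]
```

Emit:
servo_tool:
  commands: [0,0,-0.02,0,0,0,-1,0,0,-0.075,0,0,0,-1,0,0,-0.075,0,0,0,-1,0,0,-0.075,0,0,0,-1,0,0,-0.075,0,0,0,-1,-0.006,-0.041,-0.03,0,0,0,-1,-0.006,-0.041,-0.03,0,0,0,-1,-0.006,-0.041,-0.03,0,0,0,-1,-0.006,-0.041,-0.03,0,0,0,-1,0,0,0,0,0,0,-1,0,0,0,0,0,0,-1]

```text
t: 47.55
tcp_pos: [0.4818, 0.059, 0.249]
tool_rot: [-0.046, 0.999, 0.0, 0.0]
force: [-0.9, -0.2, -0.1]
finger_gap: 0.001
gripper_force: 0.0
```

```bash
python3 - <<'E'
from h import *
s=manip.sense(); print(s['t'],s['tcp_pos'],tocr(s['tcp_pos']*1000),s['force'])
p=snap('wrist','w14.png')
u,v=w2px(p,np.r_[cr(20,0),.04]); u0,v0=int(u)-100,int(v)-80
for n,X in dict(bar=np.r_[cr(65,62),.024],kp=np.r_[cr(63.9,62),.028],levtip=np.r_[cr(-40,62),.03],cover=np.r_[cr(0,-62),.073]).items(): print(n,(w2px(p,X)-[u0,v0])*4)
for q in ('cover','box_a'):
  for o in find(p,q,.073): print(tocr(o[0]))
cv2.imwrite('pics/w14c.png',cv2.resize(p['img'][v0:v0+150,u0:u0+200,::-1],None,fx=4,fy=4,interpolation=2))
E
```

```text
47.55 [0.4818324  0.05895959 0.24901201] [ -5.51540769 -20.71774562] [-0.92338649 -0.19654977 -0.11365556]
bar [587.99776656 441.36933589]
kp [590.71465376 442.46995703]
levtip [610.66163717 119.10300148]
cover [185.28297524 281.614939  ]
cover 0.59 [210, 171, 52, 52] c [492.   18.1] sz [52.9 52.7] yaw 0.096
[  0.77466856 -62.32043946]
box_a 0.55 [215, 168, 47, 6] c [463.9  16.4] sz [ 3.2 49.5] yaw 0.09
[-27.36079284 -61.41697581]
```

View pics/w14c.png

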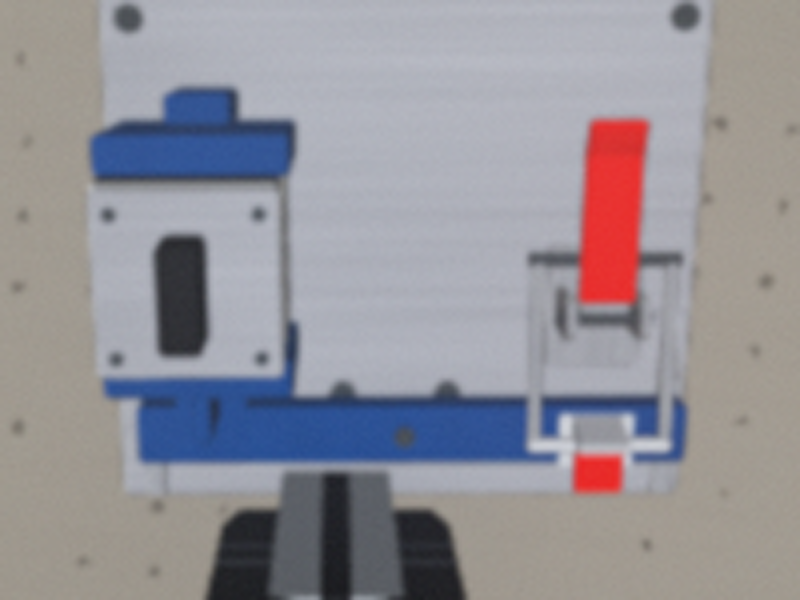

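The lever lies flat at (610,210). The loop bar at (600,443) is behind the keeper, where expected for a shut latch. The jaw is drawn in and the cover at (190,280) is square. Handing in.

```bash
python3 -c "
from station import manip
print(manip.sign_off())"
```

```text
the job is handed in; nothing more can be done
None
```

The job is handed in at about 48 s robot time, with no verdict returned: the last picture shows all four boxes and the cover squarely piled in the pocket, the loop over the keeper, the lever flat and the jaw drawn in; the objective was never approached.

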